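# Hook the colour target and hang it on the crossbar

## Robot

A 7-joint arm with a two-finger parallel gripper is mounted at the origin on the work surface. World frame = base frame: x ahead of the robot, y to its left, z up, the work surface at z = 0. Lengths are in m, angles in rad, forces in N, time in s.
With the tool pointing down it reaches from about 0.4 to 0.875 m from the base axis. Payload 19.3 kg.
Tool frame: the origin (TCP) lies between the finger pads; the fingertips stand 17 mm ahead of it and the grasp point (between the pads) lies 2 mm behind it; z points along the fingers, y is the line along which they close (so a half turn about z gives the same grasp; the last joint's range is limited). The gripper opens to 85 mm and grips with 20 to 120 N. Pads are 22 mm wide; open, the fingers measure 114 mm over their backs; the gripper's body (76 mm by 85 mm) begins 54 mm behind the grasp point. The pads swing forward as they close: fully open they stand 13 mm farther back than shut.
Start: joints at [-1.21, 0.521, -0.036, 1.599, 0.021, 1.021, -0.113], TCP at [0.261, 0.568, 0.248] pointing down, gripper open.
Joint ranges: [-2.91, 2.91], [-0.3, 2.13], [-1.5, 1.42], [0.17, 2.43], [-1.26, 4.41], [0.16, 1.93], [-2.52, 2.52]. Speed limits (rad/s): [1.89, 1.89, 2.39, 2.39, 3.01, 3.01, 3.01].

## Interface

Orientations are given as a unit quaternion [x, y, z, w].
In Python, from station import bot, snapshot gives the robot as it stands. The module is installed in compiled form; this text tells all that it offers.
- The arm moves only by the shell command python3 -m pendant 'ROWS' [FORCE]. ROWS is a JSON object whose one key "series" holds a list of rows, each an object of numbers: "fingers": the closure, from 0 (fully open) to 1 (shut); "tx", "ty", "tz": the shift along the tool's x, y, z in mm; "yaw": the turn about the tool's z in rad. A call has 1 to 12 rows; each row is the pose to reach, as a shift and turn from the pose commanded when the call began, along the tool's axes at that moment; what a row does not reach only later rows make up. A row lasts 1/10 s, in which the tool goes at most 50 mm and 8.59 degrees, less where a joint would pass 70% of its speed; a pose out of reach is approached as far as the arm can. A call with a gripper value outside its range is refused whole. The fingers move at their own pace and stop on an object; FORCE is the grip in N (left out, the last holds). Time passes only in rows, so rows that repeat a pose let the fingers close. It gives the time, the measured TCP pose, the force, the opening and the grip force at its end, in the units of the state.
- bot.observe(): the state, without advancing time (a new reading comes with each control period).
- snapshot(name): name is "scene" or "top" or "wrist"; returns a dict with "img" (480x640x3 uint8, red, green, blue), "camera_matrix" (3x3 intrinsics, pixels), "rvec" (rotation vector, rad) and "tvec" (3), from world to camera coordinates, as OpenCV has them. Camera axes: x right, y down, z forward; pixel columns grow to the right and rows downward; lengths in m; the calibration is good to about 2 mm. A picture is of the moment at which its call begins. There is no depth.
- bot.finish_job(): hands the job in; it is judged then, once.
The state is a dict: "t": time; "joint_positions": joint angles; "qvel": joint speeds; "joint_efforts": joint torques, N m; "position": TCP position; "eef_rot": TCP orientation; "force": force on the tool from outside, world axes, zero at the start; "ft_torque": the same for the moment, N m; "width": finger opening in m; "grip_force": force on a finger pad.
Only numpy, scipy, OpenCV 4.12 (cv2) and the standard library are available. Lean on these libraries where they do the work, as an engineer would, in place of code of your own. Each camera call takes 0.05 s, during which the arm holds its last target. There are 200 camera calls.

## Task

Take the red S-hook off the crossbar, pass its lower end gently through the hole of the brass hanging tab on the colour target plate, and draw the plate up out of its slotted stand on the hook. Then hang the hook with the plate on the crossbar again, between the posts, and leave it hanging still. Do not force the hook against the plate, do not touch the plate with the gripper or drop it, and leave the other things alone.

Things in the scene. Friction and masses are not known exactly. Their poses are not given: they have to be found in the camera images.
- hook: red nylon S-hook, 136 mm tall, 8 mm thick (y), 45 g, flat in its x-z plane; origin at its centre, z up through both bends. It hangs with z upright and y along the bar. Upper bend: flat-sided, 14 mm deep, opens downward on the +x side. Shank and lower bend: round 8 mm bar; the lower bend opens upward on the -x side. Both bends 24 mm wide inside. The shank leans 22 deg (top to -x)
- hook_crown (a point): in the top of the upper bend, 59 mm above the hook's origin; the bend's inside top lies 4 mm below this point, its outer top 10 mm above: hanging, 14 mm of flat-sided hook stand above the crossbar, to be pinched from above with one finger on each side in y. The upper bend's end lies 8 mm below its inside top: lift 12 to 16 mm, then draw the hook to its -x to free it
- hook_saddle (a point): bottom of the lower bend, on the bar's centre line, 59 mm below the hook's origin; a hung plate rests here. Bend centre 16 mm above it
- hook_tip (a point): middle of the square-cut end (8 mm across) of the lower bend, at x -17, z -48 mm from the hook's origin. The end is straight for its last 8 mm and points along (-0.67, 0, 0.74) in the hook's frame
- target: colour target: white steel plate 100 mm wide (y), 110 tall (z), 4 thick (x), 0.21 to 0.36 kg, colour patches on its front (-x), a grey scale on its back. Origin: middle of its lower edge. It starts leaning 25 deg back (top to +x), front to the robot, loose in the stand's slot: it rocks 8 deg forward under 1 to 2 N at the tab, falls back by itself, and comes out up the slope
- target_rivet (a point): rivet on the plate's back, 104 mm above its lower edge, 3.5 mm behind its middle. A brass hanging tab 3 mm thick, 40 mm wide, swivels on it (about x) against friction, starting up to 0.8 rad to either side, not measured. Its hole, diameter 11.5 mm, along x, is 24 mm from the rivet, above the plate's top edge; the tab ends 11 mm beyond. It may turn upright as the plate is lifted
- bar_stand: fixed stand with a horizontal aluminium crossbar along its y: bar 12 mm across, two posts with black clamps at y -160 and +160 mm. Origin on the desk under the middle of the bar
- bar_mid (a point): middle of the crossbar, on its axis, 270 mm above the desk; y along the bar
- slot_stand: fixed light wooden stand, base 95 x 120 x 12 mm, two battens and end cheeks making a slot 6 mm wide, 103 mm long and 28 mm deep along its y that slopes 21 deg back (up and towards +x); rises to 45 mm. Origin on the desk, 4 mm in front of the base's middle
- lens: bystander: black camera lens standing on the desk, 67 mm across, 85 mm tall; origin at its foot
- brush: bystander: brush 160 mm long lying on the desk
- jar: bystander: small jar 48 mm across, 60 mm tall; origin at its foot

How it is judged:
On the way, in this order (a step that is already met when the one before it is completed fails the run):
1. the S-hook is held in the gripper, lifted clear off the crossbar (contact force between the fingers and hook above 1 N and contact force between hook and bar_stand below 0.02 N and distance of hook_crown from where it was at the start of the episode above 0.03 m), for 0.2 s.
2. the plate hangs on the lower bend of the held hook by its tab, clear of the slotted stand (distance between hook_saddle and target_rivet below 0.032 m and contact force between the fingers and hook above 1 N and contact force between hook and target above 1 N and contact force between target and slot_stand below 0.02 N and height (world z) of target above 0.03 m), for 0.2 s.
At the end, for the whole second after the job is handed in: The hook hangs by its upper bend on the crossbar between the posts and the plate hangs by its tab's hole in the lower bend (bend bottom within 32 mm of the rivet), within 23 deg of upright, free of everything else, nothing held, moving under 80 mm/s (distance between hook_saddle and target_rivet below 0.032 m and contact force between hook and target above 1 N and contact force between hook and bar_stand above 1 N and x of hook_crown in the frame of bar_mid between -0.012 and 0.012 m and y of hook_crown in the frame of bar_mid between -0.13 and 0.13 m and z of hook_crown in the frame of bar_mid between 0.004 and 0.016 m and contact force between target and bar_stand below 0.05 N and angle between target's own z axis and vertical below 0.4 rad and linear speed of each of target, hook below 0.08 m/s); the robot touches nothing.
It fails at once if the hook presses or jerks on the plate with more than 12 N (contact force between hook and target above 12 N).
It fails at once if the gripper touches the plate (contact force between the fingers and target above 0.3 N).
It fails at once if the plate is dropped onto the desk (height (world z) of target below 0.006 m).
It fails at once if the lens, the brush or the jar is moved by more than 20 mm (distance of any of lens, brush, jar from where it was at the start of the episode above 0.02 m).
It also fails if it takes over 72 s, if anything falls off the work surface, if the arm or the gripper's body presses on something with over 40 N, if the wrist force passes 120 N, or if a joint passes its speed limit or range.

## Working session

There is one attempt and no reset: what is moved stays moved. The work goes in short steps, Python scripts to look and compute and a shell command to move; the robot and the scene stay as the last step left them, time stands still between calls to the robot, and variables do not carry over. Pictures are saved under pics/ and viewed, at most 10 in all, crops included, and the job is handed in when it is done.

```bash
mkdir -p pics; cat > h.py <<'E'
import numpy as np, cv2
from station import bot, snapshot
from scipy.spatial.transform import Rotation as R
def snap(n,f=None):
    s=snapshot(n)
    if f: cv2.imwrite(f,s["img"][:,:,::-1])
    return s
def ray(s,uv):
    K=np.array(s["camera_matrix"],float);Rm=cv2.Rodrigues(np.array(s["rvec"],float))[0];t=np.array(s["tvec"],float).ravel()
    d=Rm.T@np.linalg.inv(K)@np.array([uv[0],uv[1],1.]);return -Rm.T@t,d/np.linalg.norm(d)
def plane(s,uv,z,ax=2):
    c,d=ray(s,uv);return c+d*(z-c[ax])/d[ax]
def tri(*rs):
    A=np.zeros((3,3));b=np.zeros(3)
    for c,d in rs:
        P=np.eye(3)-np.outer(d,d);A+=P;b+=P@c
    x=np.linalg.solve(A,b);return x,[np.linalg.norm((np.eye(3)-np.outer(d,d))@(x-c))for c,d in rs]
def proj(s,p):
    return cv2.projectPoints(np.array(p,float).reshape(-1,3),np.array(s["rvec"],float),np.array(s["tvec"],float),np.array(s["camera_matrix"],float),None)[0].reshape(-1,2)
E
python3 - <<'E'
from h import *
import pickle
o=bot.observe();print(o["t"],o["position"],o["eef_rot"],o["width"],R.from_quat(o["eef_rot"]).as_matrix().round(3))
S={n:snap(n,f"pics/{n}0.png") for n in["scene","top","wrist"]}
pickle.dump(S,open("S0.pkl","wb"))
for n in S: print(n,ray(S[n],(320,240)),S[n]["camera_matrix"][0][0])
E
```

```text
0.0 [0.26092234 0.56758945 0.24772278] [ 2.13768927e-01  9.76884089e-01 -5.61893490e-04 -8.07964033e-05] 0.08553522723363227 [[-0.909  0.418 -0.   ]
 [ 0.418  0.909 -0.001]
 [-0.    -0.001 -1.   ]]
scene (array([1.03528693, 0.69014152, 0.76319616]), array([-0.45230584, -0.71450808, -0.53375803])) 487.69738588455624
top (array([ 0.30651606, -0.08738736,  1.50533027]), array([ 0.18914209, -0.02015748, -0.98174281])) 562.1900558138504
wrist (array([0.19548835, 0.59772463, 0.3740268 ]), array([ 0.24340113, -0.13676429, -0.96023508])) 349.25725295582066
```

View pics/scene0.png

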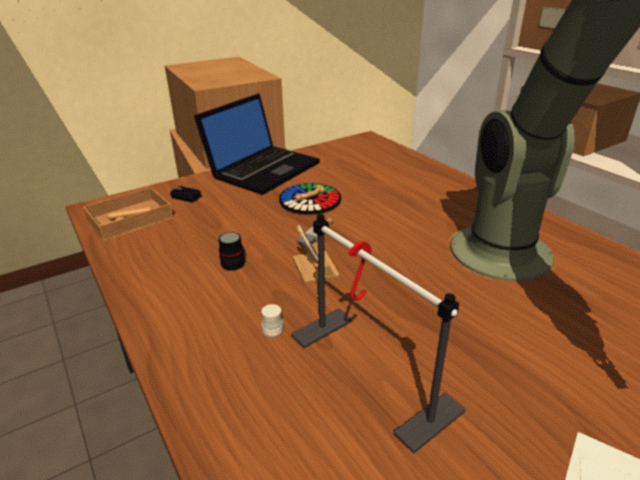

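View pics/top0.png

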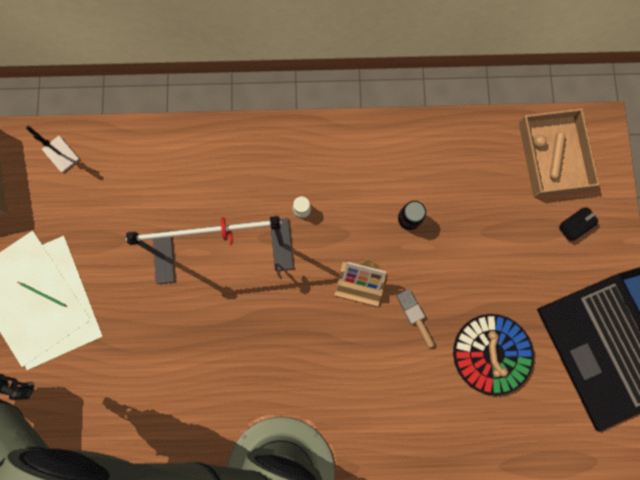

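The scene view shows the bar's clamps at (320,226) and (447,308), and the red hook at (360,248) with its lower tip at (365,292). So the hook's opening side faces the robot. In the top view the hook is at (226,230), the bar runs (132,238)–(275,222), and the plate is at (362,275).

```bash
python3 - <<'E'
from h import *
import pickle
S=pickle.load(open("S0.pkl","rb"))
for a,b in [((133,238),(447,309)),((275,222),(320,226))]:
    print(tri(ray(S["top"],a),ray(S["scene"],b)))
def mask(s,f):
    m=cv2.cvtColor(s["img"],cv2.COLOR_RGB2HSV);h,sa,v=[m[...,i].astype(int) for i in range(3)];return f(h,sa,v)
for n,r in(("top",(slice(200,260),slice(200,250))),("scene",(slice(230,310),slice(340,380)))):
    m=mask(S[n],lambda h,s,v:((h<6)|(h>172))&(s>170)&(v>90))[r]
    y,x=np.nonzero(m);print(n,[(yy+r[0].start,x[y==yy].min()+r[1].start,x[y==yy].max()+r[1].start) for yy in np.unique(y)])
print([plane(S["top"],p,z) for p,z in[((362,270),.12),((226,220),.275),((302,207),.06),((412,214),.085)]])
c=[cv2.resize(S["top"]["img"][240:320,320:440],None,fx=6,fy=6,interpolation=cv2.INTER_CUBIC)[:480,:400],cv2.resize(S["scene"]["img"][210:290,280:347],None,fx=6,fy=6,interpolation=cv2.INTER_CUBIC)[:480,:400]]
cv2.imwrite("pics/c.png",np.hstack(c)[:,:,::-1])
E
```

```text
(array([0.56108067, 0.30522051, 0.26864619]), [np.float64(0.0007118571184169974), np.float64(0.0007118571184171961)])
(array([ 0.58892474, -0.0131039 ,  0.27017961]), [np.float64(0.0005991589983220009), np.float64(0.0005991589983220067)])
top [(np.int64(218), np.int64(222), np.int64(224)), (np.int64(219), np.int64(221), np.int64(224)), (np.int64(220), np.int64(221), np.int64(224)), (np.int64(221), np.int64(221), np.int64(224)), (np.int64(222), np.int64(221), np.int64(224)), (np.int64(223), np.int64(221), np.int64(224)), (np.int64(224), np.int64(221), np.int64(224)), (np.int64(225), np.int64(221), np.int64(224)), (np.int64(226), np.int64(222), np.int64(224)), (np.int64(227), np.int64(222), np.int64(224)), (np.int64(228), np.int64(222), np.int64(224)), (np.int64(229), np.int64(222), np.int64(224)), (np.int64(230), np.int64(222), np.int64(224)), (np.int64(231), np.int64(222), np.int64(225)), (np.int64(232), np.int64(222), np.int64(230)), (np.int64(233), np.int64(222), np.int64(231)), (np.int64(234), np.int64(222), np.int64(231)), (np.int64(235), np.int64(222), np.int64(231)), (np.int64(
[... 2447 characters left out ...]
t64(290), np.int64(351), np.int64(365)), (np.int64(291), np.int64(351), np.int64(365)), (np.int64(292), np.int64(351), np.int64(365)), (np.int64(293), np.int64(350), np.int64(364)), (np.int64(294), np.int64(350), np.int64(364)), (np.int64(295), np.int64(350), np.int64(363)), (np.int64(296), np.int64(350), np.int64(362)), (np.int64(297), np.int64(350), np.int64(361)), (np.int64(298), np.int64(351), np.int64(360)), (np.int64(299), np.int64(352), np.int64(359)), (np.int64(300), np.int64(353), np.int64(356))]
[array([ 0.49467778, -0.21796686,  0.12      ]), array([0.59487228, 0.0966926 , 0.275     ]), array([ 0.67514586, -0.07208252,  0.06      ]), array([ 0.64243511, -0.35733782,  0.085     ])]
```

View pics/c.png

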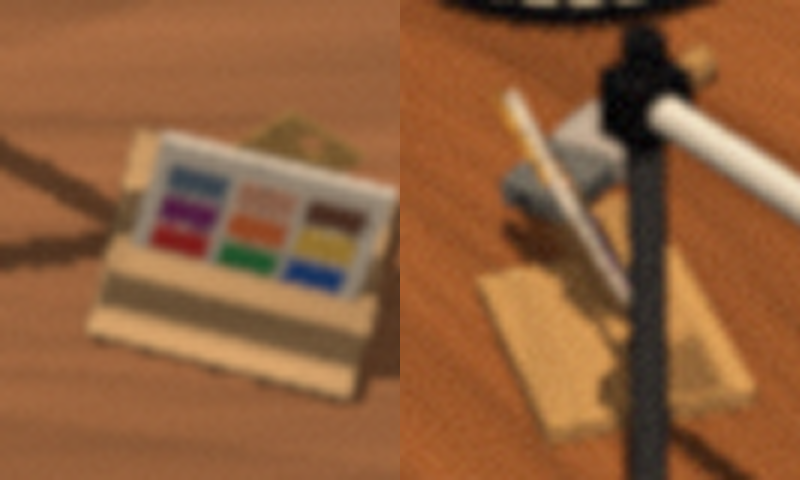

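The top crop shows the plate turned about -13°, with the brass tab leaning towards -y (crop ~(305,145)). I'll move over the hook next, with the camera on its -x side.

```bash
python3 -m pendant '{"series":[{"tz":-50},{"tz":-100},{"tx":-40,"ty":-25,"tz":-112,"yaw":-0.1},{"tx":-85,"ty":-50,"tz":-112,"yaw":-0.2},{"tx":-125,"ty":-75,"tz":-112,"yaw":-0.3},{"tx":-170,"ty":-100,"tz":-112,"yaw":-0.4},{"tx":-210,"ty":-126,"tz":-112,"yaw":-0.518},{"tx":-250,"ty":-150,"tz":-112,"yaw":-0.518},{"tx":-290,"ty":-175,"tz":-112,"yaw":-0.518},{"tx":-330,"ty":-200,"tz":-112,"yaw":-0.518},{"tx":-370,"ty":-225,"tz":-112,"yaw":-0.518},{"tx":-410,"ty":-250,"tz":-112,"yaw":-0.518}]}'
python3 -m pendant '{"series":[{"ty":-50},{"ty":-86,"tx":0},{"ty":-86,"tx":0},{"ty":-86,"tx":0}]}'
python3 - <<'E'
from h import *
import pickle
o=bot.observe();print(o["t"],o["position"],R.from_quat(o["eef_rot"]).as_matrix().round(3),o["joint_positions"],o["force"])
s=snap("wrist","pics/w1.png");pickle.dump(s,open("w1.pkl","wb"))
E
```

```text
0.15 [0.26094514 0.56766329 0.24786329] [[-0.909  0.418 -0.   ]
 [ 0.418  0.909 -0.001]
 [-0.    -0.001 -1.   ]] [-1.21018374  0.52188194 -0.0362918   1.59985481  0.02116775  1.02110597
 -0.11278658] [-0.74412191 -0.79265165 -0.79319875]invalid input
invalid input
```

View pics/w1.png

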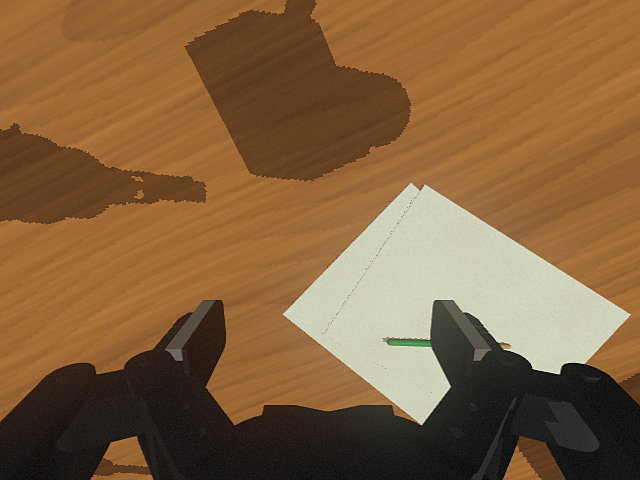

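That wrist picture shows only the desk between the open fingers (tips at about (210,305) and (440,305)), because the move was refused. Each row probably needs all the keys.

```bash
python3 -m pendant '{"series":[{"fingers":0,"tx":0,"ty":0,"tz":-50,"yaw":0},{"fingers":0,"tx":0,"ty":0,"tz":-100,"yaw":0},{"fingers":0,"tx":-40,"ty":-25,"tz":-112,"yaw":-0.1},{"fingers":0,"tx":-85,"ty":-50,"tz":-112,"yaw":-0.2},{"fingers":0,"tx":-125,"ty":-75,"tz":-112,"yaw":-0.3},{"fingers":0,"tx":-170,"ty":-100,"tz":-112,"yaw":-0.4},{"fingers":0,"tx":-210,"ty":-126,"tz":-112,"yaw":-0.518},{"fingers":0,"tx":-250,"ty":-150,"tz":-112,"yaw":-0.518},{"fingers":0,"tx":-290,"ty":-175,"tz":-112,"yaw":-0.518},{"fingers":0,"tx":-330,"ty":-200,"tz":-112,"yaw":-0.518},{"fingers":0,"tx":-370,"ty":-225,"tz":-112,"yaw":-0.518},{"fingers":0,"tx":-410,"ty":-250,"tz":-112,"yaw":-0.518}]}'
python3 - <<'E'
from h import *
o=bot.observe();M=R.from_quat(o["eef_rot"]).as_matrix();print(o["t"],o["position"],M.round(3),o["joint_positions"])
print((M.T@(np.array([.579,.1,.36])-o["position"])*1000).round(1))
E
```

```text
t: 1.4
position: [0.5299, 0.1677, 0.3604]
eef_rot: [-0.044, 0.999, 0.0, 0.0]
force: [1.1, 0.7, -0.5]
width: 0.0855
grip_force: 0.0
1.4 [0.52985588 0.1676715  0.36041365] [[-0.996 -0.087  0.   ]
 [-0.087  0.996  0.   ]
 [-0.     0.    -1.   ]] [-0.46525746  0.30865405  0.06868356  1.63892711 -0.02241222  1.1945751
  1.26644445]
[-43.1 -71.7   0.4]
```

```bash
python3 -m pendant '{"series":[{"fingers":0,"tx":-25,"ty":-40,"tz":0,"yaw":0},{"fingers":0,"tx":-43,"ty":-72,"tz":0,"yaw":0},{"fingers":0,"tx":-43,"ty":-72,"tz":0,"yaw":0},{"fingers":0,"tx":-43,"ty":-72,"tz":0,"yaw":0}]}'
python3 - <<'E'
from h import *
import pickle
s=snap("wrist","pics/w1b.png");pickle.dump(s,open("w1.pkl","wb"))
E
```

```text
t: 1.8
position: [0.5783, 0.101, 0.3599]
eef_rot: [-0.043, 0.999, -0.0, -0.0]
force: [-0.7, 2.1, 0.0]
width: 0.0854
grip_force: 0.0
```

View pics/w1b.png

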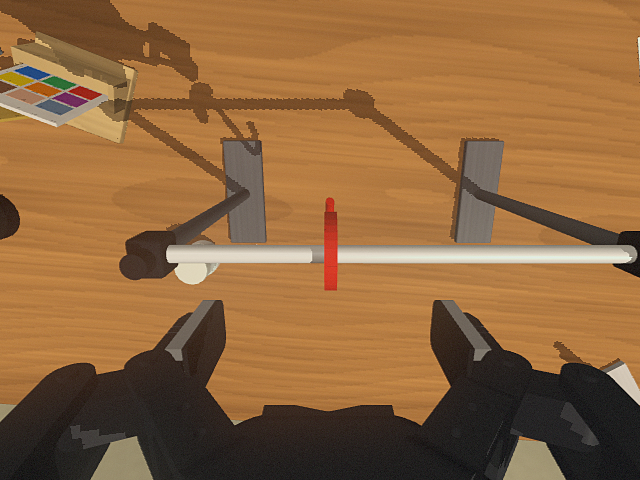

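The wrist view shows the hook's upper bend at column 331 (rows 212–290), across the bar at row 254. The fingers straddle column ~329 and the plate is at the upper left (50,92).

```bash
python3 - <<'E'
from h import *
import pickle
s=pickle.load(open("w1.pkl","rb"));S=pickle.load(open("S0.pkl","rb"))
m=cv2.cvtColor(s["img"],cv2.COLOR_RGB2HSV).astype(int);m=((m[...,0]<6)|(m[...,0]>172))&(m[...,1]>170)&(m[...,2]>90)
m[:, :300]=0;m[:,360:]=0
y,x=np.nonzero(m)
for r in range(y.min(),y.max()+1,6): print(r,x[y==r].min(),x[y==r].max(),end='; ')
b=s["img"].astype(int).min(2)
for c in(200,280,400,500,600):
    rr=np.nonzero(b[235:275,c]>120)[0]+235;print("\nbar",c,rr.min(),rr.max(),plane(s,(c,(rr.min()+rr.max())/2),.27),end=' ')
print()
print("hook wrist",plane(s,(331,254),.285),plane(s,(331,270),.285),"top",plane(S["top"],(223,222),.285))
print(tri(ray(S["top"],(223,224)),ray(s,(331,254))))
o=bot.observe();print(o["position"],proj(s,o["position"]))
E
```

```text
198 327 331; 204 327 333; 210 326 333; 216 325 336; 222 325 336; 228 325 336; 234 324 336; 240 324 336; 246 324 336; 252 324 336; 258 324 336; 264 324 336; 270 324 336; 276 324 336; 282 325 336; 288 325 336; 
bar 200 241 274 [0.58791148 0.01811425 0.27      ] 
bar 280 245 262 [0.5806826  0.07010587 0.27      ] 
bar 400 246 262 [0.57433098 0.14808485 0.27      ] 
bar 500 246 262 [0.56875105 0.21306512 0.27      ] 
bar 600 246 262 [0.56317023 0.27805567 0.27      ] 
hook wrist [0.57321601 0.10267227 0.285     ] [0.58354366 0.10358804 0.285     ] top [0.58814956 0.10185823 0.285     ]
(array([0.59155435, 0.10676157, 0.23804875]), [np.float64(0.003470716660417024), np.float64(0.0034707166604173094)])
[0.57792609 0.10206456 0.36007219] [[330.22450621 323.60722541]]
```

```bash
python3 -m pendant '{"series":[{"fingers":0,"tx":0,"ty":0,"tz":40,"yaw":0},{"fingers":0,"tx":0,"ty":0,"tz":60,"yaw":0},{"fingers":0,"tx":0,"ty":0,"tz":65,"yaw":0},{"fingers":0.5,"tx":0,"ty":0,"tz":65,"yaw":0},{"fingers":0.8,"tx":0,"ty":0,"tz":65,"yaw":0},{"fingers":1,"tx":0,"ty":0,"tz":65,"yaw":0},{"fingers":1,"tx":0,"ty":0,"tz":65,"yaw":0},{"fingers":1,"tx":0,"ty":0,"tz":65,"yaw":0},{"fingers":1,"tx":0,"ty":0,"tz":65,"yaw":0},{"fingers":1,"tx":0,"ty":0,"tz":65,"yaw":0}]}' 80
python3 - <<'E'
from h import *
o=bot.observe();print(o["position"],o["width"],o["grip_force"],o["force"],o["ft_torque"])
E
```

```text
t: 2.85
position: [0.5784, 0.1015, 0.2959]
eef_rot: [-0.044, 0.999, 0.0, 0.0]
force: [-1.2, 0.1, 5.7]
width: 0.0052
grip_force: 79.5
[0.57838059 0.10152876 0.29585796] 0.005196046792807958 79.53349679485314 [-1.20609986  0.12757249  5.65343979] [-0.04484325  0.3464771   0.02326178]
```

```bash
python3 -m pendant '{"series":[{"fingers":1,"tx":0,"ty":0,"tz":-7,"yaw":0},{"fingers":1,"tx":0,"ty":0,"tz":-14,"yaw":0},{"fingers":1,"tx":0,"ty":0,"tz":-14,"yaw":0},{"fingers":1,"tx":15,"ty":0,"tz":-14,"yaw":0},{"fingers":1,"tx":30,"ty":0,"tz":-14,"yaw":0},{"fingers":1,"tx":45,"ty":0,"tz":-14,"yaw":0},{"fingers":1,"tx":60,"ty":0,"tz":-14,"yaw":0},{"fingers":1,"tx":60,"ty":0,"tz":-30,"yaw":0},{"fingers":1,"tx":60,"ty":0,"tz":-70,"yaw":0},{"fingers":1,"tx":60,"ty":0,"tz":-100,"yaw":0},{"fingers":1,"tx":60,"ty":0,"tz":-100,"yaw":0},{"fingers":1,"tx":60,"ty":0,"tz":-100,"yaw":0}]}'
python3 - <<'E'
from h import *
import pickle
o=bot.observe();print(o["position"],o["width"],o["grip_force"],o["force"],o["ft_torque"])
S=pickle.load(open("S0.pkl","rb"));a=snap("scene");s=snap("wrist");pickle.dump((a,s,o),open("w2.pkl","wb"))
cv2.imwrite("pics/w2.png",np.hstack([a["img"][140:300,260:420].repeat(3,0).repeat(3,1)[:480,:400],s["img"][:,160:560]])[:,:,::-1])
E
```

```text
t: 4.05
position: [0.5185, 0.0963, 0.3954]
eef_rot: [-0.044, 0.999, 0.0, 0.0]
force: [-0.2, 0.2, -0.7]
width: 0.0053
grip_force: 78.9
[0.51848964 0.09630549 0.39539398] 0.005348597178908775 78.8851713997633 [-0.21850274  0.1647791  -0.74981358] [0.05264606 0.03950179 0.01152857]
```

View pics/w2.png

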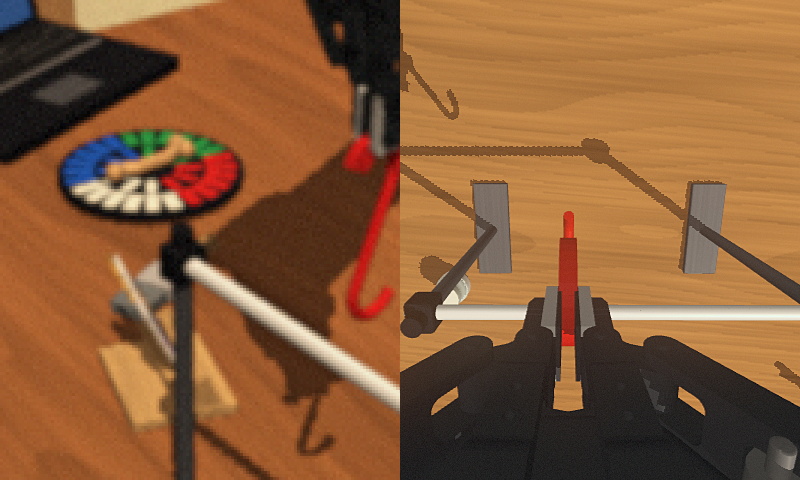

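The hook is held clear, and its lower tip is visible in the wrist view at about (328,213). I'll carry it over to the plate, turning to the plate's yaw, and look from two positions.

```bash
python3 -m pendant '{"series":[{"fingers":1,"tx":0,"ty":-30,"tz":-10,"yaw":0.05},{"fingers":1,"tx":0,"ty":-70,"tz":-10,"yaw":0.1},{"fingers":1,"tx":0,"ty":-110,"tz":-10,"yaw":0.15},{"fingers":1,"tx":0,"ty":-150,"tz":-10,"yaw":0.2},{"fingers":1,"tx":0,"ty":-190,"tz":-10,"yaw":0.25},{"fingers":1,"tx":0,"ty":-230,"tz":-10,"yaw":0.32},{"fingers":1,"tx":0,"ty":-270,"tz":-10,"yaw":0.32},{"fingers":1,"tx":0,"ty":-300,"tz":-10,"yaw":0.32},{"fingers":1,"tx":0,"ty":-315,"tz":-10,"yaw":0.32},{"fingers":1,"tx":0,"ty":-327,"tz":-10,"yaw":0.32},{"fingers":1,"tx":0,"ty":-327,"tz":-10,"yaw":0.32},{"fingers":1,"tx":0,"ty":-327,"tz":-10,"yaw":0.32}]}'
python3 - <<'E'
from h import *
import pickle
o=bot.observe();M=R.from_quat(o["eef_rot"]).as_matrix();print(o["position"],M.round(3),o["force"],o["joint_positions"])
s=snap("wrist");pickle.dump((s,o),open("w3.pkl","wb"))
tip=o["position"]+M@np.array([.017,0,.123]);print(tip,proj(s,tip))
cv2.imwrite("pics/w3.png",np.hstack([s["img"][:,120:520],s["img"][160:400,200:400].repeat(2,0).repeat(2,1)])[:,:,::-1])
E
```

```text
t: 5.35
position: [0.5471, -0.2283, 0.405]
eef_rot: [0.116, 0.993, 0.0, -0.0]
force: [-0.0, -0.0, -0.7]
width: 0.0054
grip_force: 78.9
[ 0.54712633 -0.22830066  0.40499684] [[-0.973  0.23  -0.   ]
 [ 0.23   0.973  0.001]
 [ 0.001  0.001 -1.   ]] [-0.02091534 -0.02692892 -0.73334011] [ 0.07187353  0.36173314  0.31902185  1.47734619 -0.11525496  1.32153823
  1.73915699]
[ 0.53053013 -0.22431626  0.28200623] [[327.6860325  217.30676527]]
```

View pics/w3.png

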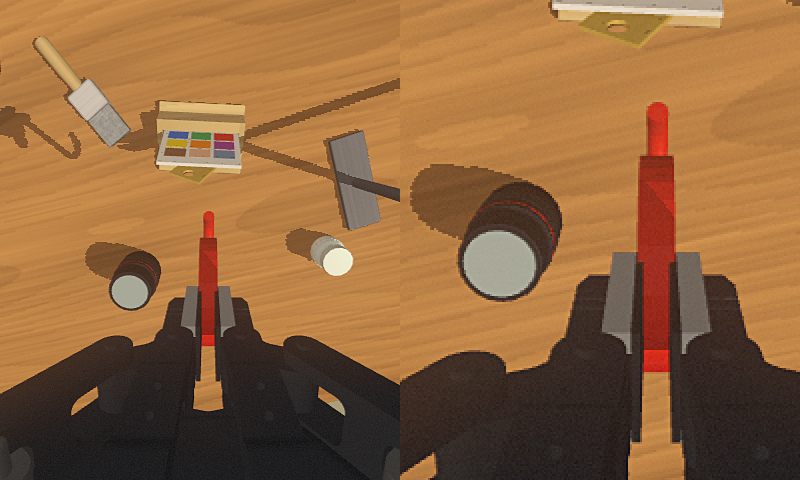

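The tip shows at (328,212), as predicted. The tab's hole is at about (308,173), leaning to the image left (-y). The plate's top edge is level in the image, so the yaw is aligned. I'll take closer views.

```bash
python3 -m pendant '{"series":[{"fingers":1,"tx":-5,"ty":-10,"tz":30,"yaw":0},{"fingers":1,"tx":-10,"ty":-20,"tz":60,"yaw":0},{"fingers":1,"tx":-10,"ty":-20,"tz":60,"yaw":0},{"fingers":1,"tx":-10,"ty":-20,"tz":60,"yaw":0},{"fingers":1,"tx":-10,"ty":-20,"tz":60,"yaw":0}]}'
python3 -c "
from h import *
import pickle
pickle.dump((snap('wrist'),bot.observe()),open('w4.pkl','wb'))"
python3 -m pendant '{"series":[{"fingers":1,"tx":20,"ty":0,"tz":0,"yaw":0},{"fingers":1,"tx":35,"ty":0,"tz":0,"yaw":0},{"fingers":1,"tx":40,"ty":0,"tz":0,"yaw":0},{"fingers":1,"tx":40,"ty":0,"tz":0,"yaw":0},{"fingers":1,"tx":40,"ty":0,"tz":0,"yaw":0}]}'
python3 - <<'E'
from h import *
import pickle
pickle.dump((snap('wrist'),bot.observe()),open('w5.pkl','wb'))
im=[]
for f in("w4.pkl","w5.pkl"):
    s,o=pickle.load(open(f,"rb"));p=proj(s,[.505,-.226,.135])[0];print(f,o["position"],p)
    u,v=int(p[0]),int(p[1]);u0,v0=max(0,u-40),max(0,v-60);print(u0,v0)
    im.append(cv2.resize(s["img"][v0:v0+120,u0:u0+80],(400,600),interpolation=cv2.INTER_CUBIC))
cv2.imwrite("pics/w5.png",np.hstack(im)[:,:,::-1])
E
```

```text
t: 5.9
position: [0.5527, -0.2505, 0.3471]
eef_rot: [0.116, 0.993, -0.0, 0.001]
force: [0.6, 0.4, -0.9]
width: 0.0055
grip_force: 78.8
t: 6.45
position: [0.5139, -0.2419, 0.3458]
eef_rot: [0.116, 0.993, -0.0, 0.001]
force: [0.4, 0.2, -0.2]
width: 0.0055
grip_force: 78.9
w4.pkl [ 0.55263942 -0.2506004   0.346982  ] [341.21344917 160.25233613]
301 100
w5.pkl [ 0.51384996 -0.24193949  0.34556383] [341.37650799 202.3725665 ]
301 142
```

View pics/w5.png

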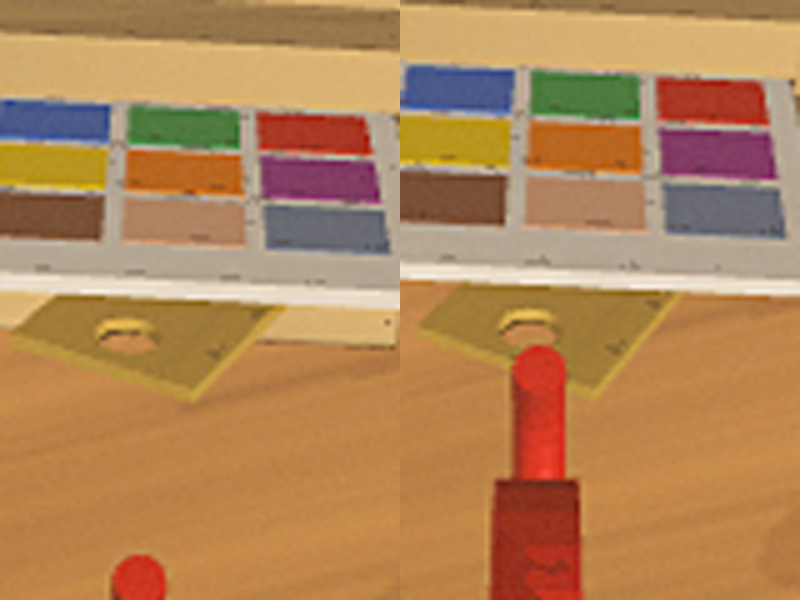

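```bash
python3 - <<'E'
from h import *
import pickle
(s4,o4),(s5,o5),(s3,o3)=[pickle.load(open(f"w{i}.pkl","rb")) for i in(4,5,3)]
c=lambda x,y,v0,dx=0:((x-dx)/5+301-.4,y/5+v0-.4)
h,e=tri(ray(s4,c(126,335,100)),ray(s5,c(529,330,142,400)));print("hole",h,e)
h2,e=tri(ray(s4,c(126,335,100)),ray(s5,c(529,330,142,400)),ray(s3,(308.5,173.3)));print("hole3",h2,e)
P={}
for n,a,b in[("edgeL",(10,272),(410,265)),("pinkBR",(246,246),(646,232)),("slateBR",(390,254),(786,238)),("pinkBL",(122,238),(525,226)),("greenTL",(129,104),(532,68)),("tabtip",(192,402),(594,398)),("tabL",(10,338),(419,330))]:
    P[n],e=tri(ray(s4,c(*a,100)),ray(s5,c(*b,142,400)));print(n,P[n].round(4),np.round(e,4))
d=P["slateBR"]-P["pinkBL"];print("yaw",np.degrees(np.arctan2(-d[0],d[1])))
for s in(s4,s5):
    d=plane(s,c(395,300 if s is s4 else 290,100 if s is s4 else 142),.115)-plane(s,c(0,280 if s is s4 else 275,100 if s is s4 else 142),.115);print("edge yaw",np.degrees(np.arctan2(-d[0],d[1])))
# tip
for s,o,pt in((s4,o4,(139,580)),(s5,o5,(539,370))):
    M=R.from_quat(o["eef_rot"]).as_matrix();print("tool yaw",np.degrees(np.arctan2(M[1,1],M[0,1]))-90)
    print("tip pred",proj(s,o["position"]+M@np.array([.017,0,.123])),"seen",c(pt[0] if s is s4 else pt[0]-400,pt[1],100 if s is s4 else 142))
    print("hole in tool mm",M.T@(h-o["position"])*1e3)
E
```

```text
hole [ 0.50783873 -0.24167935  0.12870928] [np.float64(7.2601043053021096e-06), np.float64(7.260104305278013e-06)]
hole3 [ 0.50855296 -0.24177427  0.12489232] [np.float64(0.0004288513547966348), np.float64(9.405250689824748e-05), np.float64(0.00043799908109255986)]
edgeL [ 0.4913 -0.262   0.1185] [0.0006 0.0006]
pinkBR [ 0.498  -0.2141  0.1024] [0. 0.]
slateBR [ 0.5066 -0.1853  0.0995] [0. 0.]
pinkBL [ 0.4906 -0.2385  0.1053] [0. 0.]
greenTL [ 0.4627 -0.2306  0.0352] [0.0001 0.0001]
tabtip [ 0.5223 -0.2321  0.1376] [0.0001 0.0001]
tabL [ 0.5036 -0.2638  0.1238] [0.0003 0.0003]
yaw -16.735027471714734
edge yaw -16.1105277388589
edge yaw -15.504635149661784
tool yaw -13.287571030277647
tip pred [[327.48487825 217.32462252]] seen (328.40000000000003, 215.6)
hole in tool mm [ 46.12245123  -1.64644972 218.17349846]
tool yaw -13.315032557784363
tip pred [[327.53010079 217.19098406]] seen (328.40000000000003, 215.6)
hole in tool mm [  6.04335968  -1.11395186 216.8509505 ]
```

Crop (5x): the hole centres are at full-image (326,167) in the first view and (326,208) in the second, and the tip is at (328,216). The plate's yaw is about -16°. For good depth I'll take a wide sideways stereo pair and detect the hole automatically, testing the detector on the stored views first.

```bash
cat >> h.py <<'E'
def hole(s,uv,r=45,dbg=False):
    u0,v0=int(uv[0]-r),int(uv[1]-r);u0,v0=max(u0,0),max(v0,0)
    c=cv2.resize(s["img"][v0:v0+2*r,u0:u0+2*r],None,fx=8,fy=8,interpolation=cv2.INTER_CUBIC)
    m=cv2.cvtColor(c,cv2.COLOR_RGB2HSV);k=((m[...,0]>17)&(m[...,0]<30)&(m[...,1]>110)&(m[...,2]<165)).astype(np.uint8)
    k=cv2.morphologyEx(k,cv2.MORPH_OPEN,np.ones((5,5)))
    cs,hi=cv2.findContours(k,cv2.RETR_CCOMP,cv2.CHAIN_APPROX_NONE);out=[]
    for i,q in enumerate(cs):
        if hi[0][i][3]>=0 and cv2.contourArea(q)>800 and cv2.contourArea(cs[hi[0][i][3]])>4000:
            e=cv2.fitEllipse(q);out.append((round((e[0][0]+.5)/8-.5+u0,2),round((e[0][1]+.5)/8-.5+v0,2),np.round(np.array(e[1])/8,1),round(e[2])))
    return out
E
python3 - <<'E'
from h import *
import pickle
for i,p in((4,(326,167)),(5,(326,208)),(3,(308,173))):
    s,o=pickle.load(open(f"w{i}.pkl","rb"));print(hole(s,p))
    m=cv2.cvtColor(s["img"],cv2.COLOR_RGB2HSV);print([m[p[1]+dy,p[0]+dx] for dx,dy in((0,0),(0,-3),(15,0),(14,3),(-12,0),(0,30))])
E
python3 -m pendant '{"series":[{"fingers":1,"tx":0,"ty":-40,"tz":15,"yaw":0.045},{"fingers":1,"tx":0,"ty":-80,"tz":35,"yaw":0.045},{"fingers":1,"tx":0,"ty":-110,"tz":55,"yaw":0.045},{"fingers":1,"tx":0,"ty":-120,"tz":60,"yaw":0.045},{"fingers":1,"tx":0,"ty":-120,"tz":60,"yaw":0.045},{"fingers":1,"tx":0,"ty":-120,"tz":60,"yaw":0.045},{"fingers":1,"tx":0,"ty":-120,"tz":60,"yaw":0.045}]}'
python3 -c "
from h import *
import pickle
pickle.dump((snap('wrist'),bot.observe()),open('w6.pkl','wb'))"
python3 -m pendant '{"series":[{"fingers":1,"tx":0,"ty":40,"tz":0,"yaw":0},{"fingers":1,"tx":0,"ty":85,"tz":0,"yaw":0},{"fingers":1,"tx":0,"ty":130,"tz":0,"yaw":0},{"fingers":1,"tx":0,"ty":175,"tz":0,"yaw":0},{"fingers":1,"tx":0,"ty":215,"tz":0,"yaw":0},{"fingers":1,"tx":0,"ty":240,"tz":0,"yaw":0},{"fingers":1,"tx":0,"ty":240,"tz":0,"yaw":0},{"fingers":1,"tx":0,"ty":240,"tz":0,"yaw":0},{"fingers":1,"tx":0,"ty":240,"tz":0,"yaw":0}]}'
python3 - <<'E'
from h import *
import pickle
pickle.dump((snap('wrist'),bot.observe()),open('w7.pkl','wb'))
for i in(6,7):
    s,o=pickle.load(open(f"w{i}.pkl","rb"));p=proj(s,[.508,-.2417,.129])[0];print(o["position"],p,hole(s,p))
E
```

```text
[(325.69, 166.66, array([ 8.2, 13. ]), 96)]
[array([ 15, 158, 203], dtype=uint8), array([ 21, 161, 225], dtype=uint8), array([ 19, 164, 159], dtype=uint8), array([ 19, 162, 162], dtype=uint8), array([ 19, 160, 163], dtype=uint8), array([ 15, 156, 190], dtype=uint8)]
[]
[array([ 15, 160, 190], dtype=uint8), array([ 21, 163, 221], dtype=uint8), array([ 20, 171, 157], dtype=uint8), array([ 19, 166, 161], dtype=uint8), array([ 19, 171, 161], dtype=uint8), array([  6, 201, 114], dtype=uint8)]
[(307.99, 172.56, array([ 7.4, 10.7]), 95)]
[array([ 15, 156, 188], dtype=uint8), array([ 21, 162, 230], dtype=uint8), array([ 20, 170, 159], dtype=uint8), array([ 18, 169, 137], dtype=uint8), array([ 20, 172, 157], dtype=uint8), array([ 15, 158, 184], dtype=uint8)]
t: 7.2
position: [0.4865, -0.3576, 0.286]
eef_rot: [0.138, 0.99, 0.0, 0.001]
force: [-0.1, 0.1, 0.5]
width: 0.0055
grip_force: 78.9
t: 8.15
position: [0.5511, -0.1286, 0.2857]
eef_rot: [0.139, 0.99, -0.0, 0.0]
force: [0.4, -0.9, -0.3]
width: 0.0051
grip_force: 78.9
[ 0.48639355 -0.35770794  0.2860301 ] [469.4527815  215.43389884] [(467.53, 215.02, array([ 9.9, 15.1]), 110)]
[ 0.55104452 -0.1287881   0.28558476] [181.82943791 216.3002238 ] []
```

```bash
sed -i 's/<165)/<VT)/; s/dbg=False/VT=165/' h.py; python3 - <<'E'
from h import *
import pickle
D=[]
for i,p in((3,(308,173)),(4,(326,167)),(6,(467,215)),(7,(181,216))):
    s,o=pickle.load(open(f"w{i}.pkl","rb"))
    for vt in(165,175,185,195):
        r=hole(s,p,45,vt);print(i,vt,r)
    D.append(s)
E
```

```text
3 165 [(307.99, 172.56, array([ 7.4, 10.7]), 95)]
3 175 [(308.0, 172.61, array([ 7. , 10.1]), 96)]
3 185 [(308.03, 172.72, array([6.8, 9.9]), 96)]
3 195 [(308.03, 172.86, array([6.5, 9.8]), 97)]
4 165 [(325.69, 166.66, array([ 8.2, 13. ]), 96)]
4 175 [(325.74, 166.64, array([ 7.8, 11.8]), 97)]
4 185 [(325.71, 166.97, array([ 7.4, 11.1]), 96)]
4 195 [(325.88, 168.13, array([ 4.4, 11.5]), 95), (324.63, 164.56, array([ 2.5, 11.4]), 85)]
6 165 [(467.53, 215.02, array([ 9.9, 15.1]), 110)]
6 175 [(467.55, 215.09, array([ 9.5, 14.5]), 110)]
6 185 [(467.53, 215.24, array([ 9.2, 14.3]), 111)]
6 195 [(467.68, 216.45, array([ 6.1, 14.8]), 105), (465.09, 211.43, array([ 2.7, 12.3]), 86)]
7 165 []
7 175 [(183.79, 215.69, array([10.2, 14.5]), 73)]
7 185 [(183.74, 215.75, array([ 9.9, 14.1]), 72)]
7 195 [(183.83, 216.0, array([ 9.4, 13.9]), 71)]
```

```bash
python3 - <<'E'
from h import *
import pickle
L=[(i,p,*pickle.load(open(f"w{i}.pkl","rb"))) for i,p in((3,(308.0,172.6)),(4,(325.7,166.7)),(6,(467.54,215.1)),(7,(183.77,215.7)))]
h67=tri(*[ray(s,p) for i,p,s,o in L[2:]]);print(h67)
h,e=tri(*[ray(s,p) for i,p,s,o in L]);print(h,np.round(e,4))
for hh in (h67[0],):
  for i,p,s,o in L: print(i,proj(s,hh)[0]-p)
h=h67[0]
s,o=L[3][2:];M=R.from_quat(o["eef_rot"]).as_matrix()
print("t",o["t"],"yaw",np.degrees(np.arctan2(M[1,1],M[0,1]))-90,"hole tool mm",M.T@(h-o["position"])*1e3)
# tip blob: bright red above crown rows
for i,p,s,o in L:
    m=cv2.cvtColor(s["img"],cv2.COLOR_RGB2HSV).astype(int);m=((m[...,0]<6)|(m[...,0]>172))&(m[...,1]>170)&(m[...,2]>90);m[:,:300]=0;m[:,356:]=0;m[:190]=0;m[260:]=0
    y,x=np.nonzero(m);print(i,y.min(),[(r,x[y==r].min(),x[y==r].max(),s["img"][r,328,0]) for r in range(y.min(),y.min()+14,2)])
M=R.from_quat(o["eef_rot"]).as_matrix()
for dx in(-4,0,4):
    pass
c=o["position"]+M@np.array([.017,0,.123]);u=np.array([.74,0,.67]);print([proj(s,c+M@(k*u))[0] for k in(-.004,0,.004)])
d=cv2.Rodrigues(np.array(s["rvec"],float))[0]; print("cam in tool",M.T@(ray(s,(0,0))[0]-o["position"])*1e3)
E
```

```text
(array([ 0.50843927, -0.24183229,  0.12504889]), [np.float64(0.00010744786793020166), np.float64(0.00010744786793005973)])
[ 0.50826563 -0.24189795  0.1251606 ] [0.0002 0.0001 0.0002 0.0002]
3 [0.26288664 0.26990064]
4 [0.09980877 0.2512987 ]
6 [ 0.00382186 -0.12847756]
7 [0.00426406 0.12856395]
t 8.2 yaw -15.981737452479607 hole tool mm [   9.89664086 -120.37650006  160.55377979]
3 211 [(211, np.int64(328), np.int64(330), np.uint8(202)), (213, np.int64(324), np.int64(332), np.uint8(201)), (215, np.int64(324), np.int64(333), np.uint8(203)), (217, np.int64(324), np.int64(333), np.uint8(203)), (219, np.int64(324), np.int64(333), np.uint8(204)), (221, np.int64(324), np.int64(333), np.uint8(187)), (223, np.int64(325), np.int64(333), np.uint8(191))]
4 211 [(211, np.int64(328), np.int64(330), np.uint8(204)), (213, np.int64(324), np.int64(332), np.uint8(203)), (215, np.int64(324), np.int64(333), np.uint8(205)), (217, np.int64(324), np.int64(333), np.uint8(204)), (219, np.int64(324), np.int64(333), np.uint8(205)), (221, np.int64(325), np.int64(333), np.uint8(189)), (223, np.int64(325), np.in
[... 241 characters left out ...]
(219, np.int64(324), np.int64(333), np.uint8(203)), (221, np.int64(324), np.int64(333), np.uint8(184)), (223, np.int64(324), np.int64(333), np.uint8(187))]
7 211 [(211, np.int64(328), np.int64(330), np.uint8(206)), (213, np.int64(325), np.int64(332), np.uint8(208)), (215, np.int64(324), np.int64(333), np.uint8(208)), (217, np.int64(324), np.int64(333), np.uint8(212)), (219, np.int64(325), np.int64(333), np.uint8(211)), (221, np.int64(326), np.int64(333), np.uint8(188)), (223, np.int64(325), np.int64(333), np.uint8(190))]
[array([327.39639732, 222.06415044]), array([327.39897396, 217.2645685 ]), array([327.40151575, 212.52991587])]
cam in tool [ 7.20223776e+01  1.01544103e-01 -1.26313172e+02]
```

```bash
python3 - <<'E'
from h import *
import pickle
A=[];B=[]
a=pickle.load(open("w1.pkl","rb"));b=pickle.load(open("w2.pkl","rb"))[1]
for s,cols,(lo,hi) in((a,(280,400,450,500,550),(236,272)),(b,(210,260,400,480,560),(295,330))):
    pts=[]
    for c in cols:
        g=s["img"][lo:hi,c].astype(float);
        sat=g.max(1)-g.min(1); k=np.clip((100-sat)/60,0,1)*(g.max(1)>70); rr=np.arange(lo,hi); idx=np.nonzero(k>.5)[0]
        pts.append((c,(rr[idx[0]]+rr[idx[-1]])/2,idx[-1]-idx[0]+1))
    print(pts)
    f=np.polyfit([p[0] for p in pts],[p[1] for p in pts],1)
    r=[ray(s,(c,np.polyval(f,c))) for c in(200,600)]
    n=np.cross(r[0][1],r[1][1]);n/=np.linalg.norm(n);A.append(n);B.append(n@r[0][0])
for y in(.05,.1,.15,.2): print(y,np.linalg.solve(np.vstack([A,[0,1,0]]),np.r_[B,y]))
E
```

```text
[(280, np.float64(253.5), np.int64(18)), (400, np.float64(254.0), np.int64(19)), (450, np.float64(249.5), np.int64(28)), (500, np.float64(254.0), np.int64(19)), (550, np.float64(254.0), np.int64(19))]
[(210, np.float64(307.0), np.int64(25)), (260, np.float64(312.0), np.int64(15)), (400, np.float64(312.0), np.int64(15)), (480, np.float64(312.5), np.int64(16)), (560, np.float64(312.0), np.int64(17))]
0.05 [0.5840354  0.05       0.26391081]
0.1 [0.57890341 0.1        0.26649975]
0.15 [0.57377142 0.15       0.26908868]
0.2 [0.56863943 0.2        0.27167762]
```

```bash
python3 - <<'E'
from h import *
import pickle
a=pickle.load(open("w1.pkl","rb"));b=pickle.load(open("w2.pkl","rb"))[1]
for da,db in((0,0),(.3,0),(0,.3)):
    A=[];B=[]
    for s,v in((a,253.95+da),(b,312.1+db)):
        r=[ray(s,(c,v)) for c in(250,560)];n=np.cross(r[0][1],r[1][1]);n/=np.linalg.norm(n);A.append(n);B.append(n@r[0][0])
    print([np.linalg.solve(np.vstack([A,[0,1,0]]),np.r_[B,y]).round(4) for y in(.1,.2)])
E
```

```text
[array([0.5783, 0.1   , 0.2703]), array([0.57  , 0.2   , 0.2695])]
[array([0.5789, 0.1   , 0.2692]), array([0.5706, 0.2   , 0.2685])]
[array([0.5779, 0.1   , 0.2716]), array([0.5695, 0.2   , 0.2709])]
```

```bash
python3 -m pendant '{"series":[{"fingers":1,"tx":-15,"ty":-45,"tz":0,"yaw":0},{"fingers":1,"tx":-30,"ty":-85,"tz":0,"yaw":0},{"fingers":1,"tx":-30,"ty":-115,"tz":0,"yaw":0},{"fingers":1,"tx":-30,"ty":-121,"tz":0,"yaw":0},{"fingers":1,"tx":-30,"ty":-121,"tz":20,"yaw":0},{"fingers":1,"tx":-30,"ty":-121,"tz":40,"yaw":0},{"fingers":1,"tx":-30,"ty":-121,"tz":60,"yaw":0},{"fingers":1,"tx":-30,"ty":-121,"tz":60,"yaw":0},{"fingers":1,"tx":-30,"ty":-121,"tz":60,"yaw":0},{"fingers":1,"tx":-30,"ty":-121,"tz":60,"yaw":0}]}'
python3 - <<'E'
from h import *
import pickle
s=snap('wrist');o=bot.observe();pickle.dump((s,o),open('w8.pkl','wb'))
M=R.from_quat(o["eef_rot"]).as_matrix();h=np.array([.50844,-.24183,.12505]);print(o["t"],o["position"],o["force"],o["ft_torque"])
t=M.T@(h-o["position"])*1e3;print("tip->hole front mm",t-[18.1,.85,123],proj(s,h),hole(s,proj(s,h)[0],45,180))
E
```

```text
t: 9.2
position: [0.5473, -0.2529, 0.2265]
eef_rot: [0.139, 0.99, -0.0, 0.001]
force: [0.7, -0.2, -0.8]
width: 0.0057
grip_force: 78.9
9.25 [ 0.54733264 -0.2528015   0.22645234] [-0.58041535  0.12115716 -0.01269446] [-0.05826716 -0.05252655 -0.02473381]
tip->hole front mm [ 22.46872769  -0.97100775 -21.66091602] [[327.58680802 189.07662009]] [(327.62, 190.89, array([ 7.6, 17.3]), 92), (326.0, 185.59, array([ 5.7, 17.2]), 81)]
```

```bash
python3 -m pendant '{"series":[{"fingers":1,"tx":3,"ty":-1,"tz":-2,"yaw":0},{"fingers":1,"tx":7,"ty":-1,"tz":-6,"yaw":0},{"fingers":1,"tx":11,"ty":-1,"tz":-10,"yaw":0},{"fingers":1,"tx":14,"ty":-1,"tz":-13.5,"yaw":0},{"fingers":1,"tx":15.7,"ty":-1,"tz":-15.1,"yaw":0},{"fingers":1,"tx":15.7,"ty":-1,"tz":-15.1,"yaw":0},{"fingers":1,"tx":15.7,"ty":-1,"tz":-15.1,"yaw":0}]}'
python3 - <<'E'
from h import *
import pickle
s=snap('wrist');o=bot.observe();pickle.dump((s,o),open('w9.pkl','wb'))
M=R.from_quat(o["eef_rot"]).as_matrix();h=np.array([.50844,-.24183,.12505]);print(o["t"],o["position"],o["force"],o["ft_torque"])
t=M.T@(h-o["position"])*1e3;print("tip->hole front mm",t-[18.1,.85,123],proj(s,h))
c=s["img"][170:250,280:380];cv2.imwrite("pics/w9.png",cv2.resize(c,(750,600),interpolation=cv2.INTER_CUBIC)[:,:,::-1])
E
```

```text
t: 9.95
position: [0.5316, -0.2491, 0.2404]
eef_rot: [0.138, 0.99, 0.0, 0.0]
force: [0.1, -0.2, -0.8]
width: 0.0055
grip_force: 78.9
10.0 [ 0.53161805 -0.24916192  0.24027625] [ 0.30266504 -0.65657539 -0.44526898] [ 0.01037998 -0.04575225  0.02768757]
tip->hole front mm [ 6.1831545  -0.15405325 -7.77017894] [[328.65425808 209.51305405]]
```

View pics/w9.png

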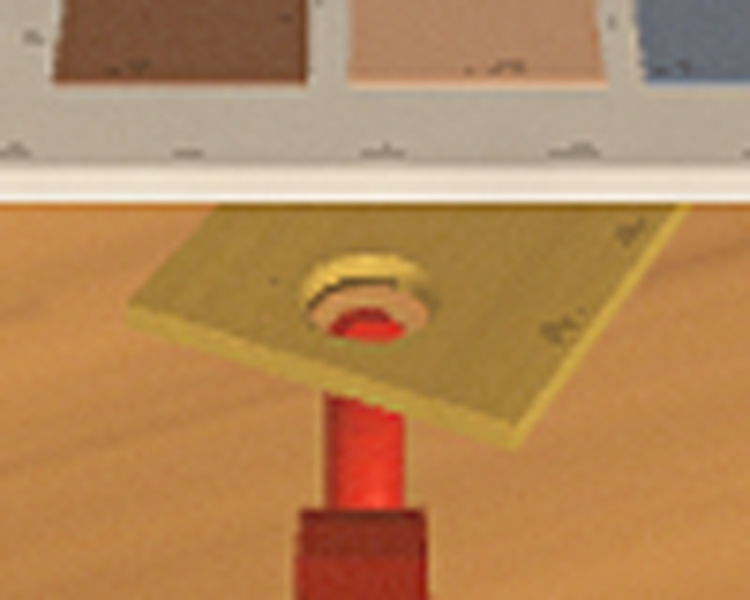

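The crop shows the red tip centred behind the hole at column 366, against 367 for the hole (hole centre at full-image (329,209.6), as predicted). Going in along the tip's direction.

```bash
cat > st.py <<'E'
from h import *
P=[]
for _ in range(3):
    s=snap('wrist');o=bot.observe();P.append(o["position"])
p=np.mean(P,0);M=R.from_quat(o["eef_rot"]).as_matrix();h=np.array([.50844,-.24183,.12505])
t=M.T@(h-p)*1e3-[18.1,.85,123]+[-1.36,0,.63]
print(round(o["t"],2),p.round(4),np.std(P,0).round(5),"F",o["force"].round(2),"T",o["ft_torque"].round(2),"tip->mid",t.round(2),"L",round(t[0]*.67-t[2]*.74,2),"n",round(t[0]*.74+t[2]*.67,2),"hookx",round(M[0,0],3))
cv2.imwrite("pics/last.png",cv2.resize(s["img"][170:250,280:380],(750,600),interpolation=cv2.INTER_CUBIC)[:,:,::-1])
E
python3 st.py
python3 -m pendant '{"series":[{"fingers":1,"tx":1,"ty":0,"tz":-1.5,"yaw":0},{"fingers":1,"tx":2,"ty":0,"tz":-3,"yaw":0},{"fingers":1,"tx":2.8,"ty":0,"tz":-5,"yaw":0},{"fingers":1,"tx":2.8,"ty":0,"tz":-5,"yaw":0}]}'; python3 st.py
```

```text
10.15 [ 0.5316 -0.2492  0.2402] [1.e-05 2.e-05 1.e-05] F [-0.12  0.34 -0.47] T [ 0.01  0.   -0.04] tip->mid [ 4.76 -0.12 -7.2 ] L 8.52 n -1.3 hookx -0.962
t: 10.55
position: [0.5289, -0.2485, 0.2458]
eef_rot: [0.139, 0.99, -0.0, 0.0]
force: [0.0, -0.2, -1.0]
width: 0.0054
grip_force: 78.9
10.7 [ 0.5289 -0.2484  0.2455] [1.e-05 3.e-05 9.e-05] F [ 0.52 -0.57 -0.02] T [-0.01 -0.02  0.  ] tip->mid [ 2.04 -0.1  -1.9 ] L 2.77 n 0.23 hookx -0.962
```

```bash
python3 -m pendant '{"series":[{"fingers":1,"tx":0.7,"ty":0,"tz":-0.7,"yaw":0},{"fingers":1,"tx":1.4,"ty":0,"tz":-1.4,"yaw":0},{"fingers":1,"tx":2,"ty":0,"tz":-2,"yaw":0},{"fingers":1,"tx":3,"ty":0,"tz":-3,"yaw":0},{"fingers":1,"tx":4,"ty":0,"tz":-4,"yaw":0},{"fingers":1,"tx":4,"ty":0,"tz":-4,"yaw":0}]}'; python3 st.py
```

```text
t: 11.3
position: [0.5249, -0.2474, 0.2496]
eef_rot: [0.139, 0.99, -0.0, 0.0]
force: [0.6, -0.1, 0.2]
width: 0.0056
grip_force: 78.9
11.45 [ 0.525  -0.2473  0.2495] [2.e-05 1.e-05 4.e-05] F [ 0.25  0.15 -1.11] T [ 0.   -0.05  0.03] tip->mid [-1.99 -0.1   2.03] L -2.83 n -0.11 hookx -0.962
```

```bash
python3 -m pendant '{"series":[{"fingers":1,"tx":1.2,"ty":0,"tz":-1.3,"yaw":0},{"fingers":1,"tx":2.3,"ty":0,"tz":-2.6,"yaw":0},{"fingers":1,"tx":3.4,"ty":0,"tz":-3.8,"yaw":0},{"fingers":1,"tx":4.6,"ty":0,"tz":-4.9,"yaw":0},{"fingers":1,"tx":6,"ty":0,"tz":-6,"yaw":0},{"fingers":1,"tx":6,"ty":0,"tz":-6,"yaw":0}]}'; python3 st.py
```

```text
t: 12.05
position: [0.5191, -0.2457, 0.2556]
eef_rot: [0.139, 0.99, -0.0, 0.0]
force: [-0.3, 0.5, 0.1]
width: 0.0056
grip_force: 78.9
12.2 [ 0.5193 -0.2457  0.2555] [2.e-05 1.e-05 6.e-05] F [-0.45  0.23  0.06] T [-0.02  0.06  0.01] tip->mid [-8.   -0.09  8.04] L -11.31 n -0.53 hookx -0.962
```

View pics/last.png

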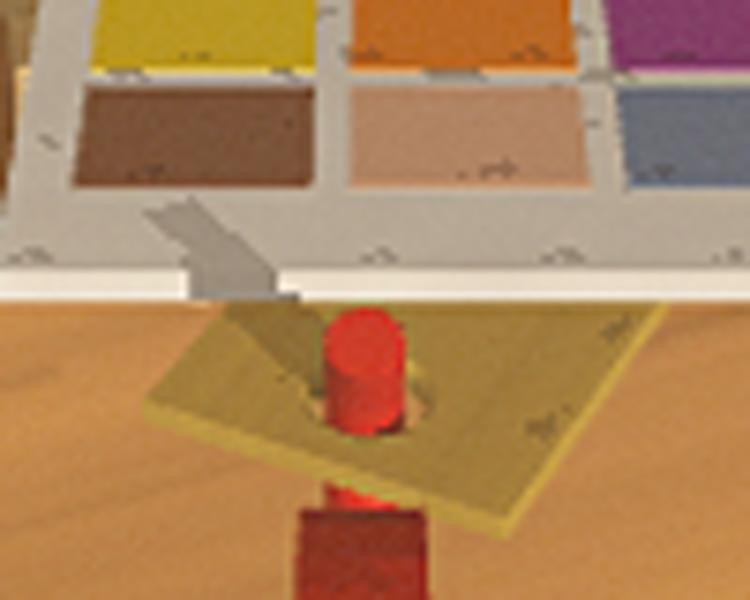

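The picture shows the tip well through the hole (tip at crop (363,345)), with no contact force. Next I'll seat the saddle and start drawing up the slope.

```bash
python3 -m pendant '{"series":[{"fingers":1,"tx":1.7,"ty":0,"tz":-1,"yaw":0},{"fingers":1,"tx":3.3,"ty":0,"tz":-1.9,"yaw":0},{"fingers":1,"tx":5,"ty":0,"tz":-2.5,"yaw":0},{"fingers":1,"tx":6.5,"ty":0,"tz":-2.8,"yaw":0},{"fingers":1,"tx":6.5,"ty":0,"tz":-3.5,"yaw":0},{"fingers":1,"tx":6.5,"ty":0,"tz":-4,"yaw":0},{"fingers":1,"tx":6.5,"ty":0,"tz":-4,"yaw":0}]}'; python3 st.py
python3 -m pendant '{"series":[{"fingers":1,"tx":0,"ty":0,"tz":-1,"yaw":0},{"fingers":1,"tx":-0.4,"ty":0,"tz":-2,"yaw":0},{"fingers":1,"tx":-0.8,"ty":0,"tz":-3,"yaw":0},{"fingers":1,"tx":-1.2,"ty":0,"tz":-4,"yaw":0},{"fingers":1,"tx":-1.2,"ty":0,"tz":-4,"yaw":0}]}'; python3 st.py
```

```text
t: 12.9
position: [0.513, -0.2439, 0.2594]
eef_rot: [0.138, 0.99, -0.0, -0.0]
force: [-0.6, 0.0, -1.0]
width: 0.0057
grip_force: 78.8
13.05 [ 0.513  -0.2439  0.2594] [0.e+00 2.e-05 2.e-05] F [-1.02  0.39 -0.91] T [-0.03  0.09  0.01] tip->mid [-14.5   -0.09  11.95] L -18.56 n -2.73 hookx -0.962
t: 13.55
position: [0.5142, -0.2442, 0.2635]
eef_rot: [0.138, 0.99, -0.0, 0.0]
force: [-1.6, 0.3, -2.0]
width: 0.0054
grip_force: 78.6
13.7 [ 0.5142 -0.2442  0.2634] [2.e-05 2.e-05 3.e-05] F [-0.15  0.63 -2.66] T [0.11 0.13 0.02] tip->mid [-13.26  -0.11  16.  ] L -20.73 n 0.91 hookx -0.962
```

```bash
python3 -m pendant '{"series":[{"fingers":1,"tx":-0.6,"ty":0,"tz":-1.5,"yaw":0},{"fingers":1,"tx":-1.2,"ty":0,"tz":-3,"yaw":0},{"fingers":1,"tx":-1.8,"ty":0,"tz":-4.5,"yaw":0},{"fingers":1,"tx":-2.4,"ty":0,"tz":-6,"yaw":0},{"fingers":1,"tx":-2.4,"ty":0,"tz":-6,"yaw":0}]}'; python3 st.py
python3 - <<'E'
from h import *
s=snap('wrist');m=cv2.cvtColor(s["img"],cv2.COLOR_RGB2HSV).astype(int)
for n,f in(("green",(m[...,0]>45)&(m[...,0]<80)&(m[...,1]>120)),("purple",(m[...,0]>135)&(m[...,0]<165)&(m[...,1]>80)),("blue",(m[...,0]>100)&(m[...,0]<125)&(m[...,1]>110))):
    k=f.astype(np.uint8);n_,l,st,c=cv2.connectedComponentsWithStats(k);i=1+np.argmax(st[1:,4]);q=np.argwhere(l==i)[:,::-1].astype(np.float32);print(n,c[i].round(1),st[i][4],cv2.minAreaRect(q))
E
```

```text
t: 14.2
position: [0.5167, -0.245, 0.2697]
eef_rot: [0.138, 0.99, -0.0, 0.0]
force: [-0.9, 0.8, -2.9]
width: 0.0055
grip_force: 78.6
14.35 [ 0.5166 -0.245   0.2695] [2.e-05 0.e+00 3.e-05] F [-0.13  1.2  -2.03] T [ 0.09  0.13 -0.05] tip->mid [-10.74  -0.07  22.08] L -23.54 n 6.85 hookx -0.962
green [338.6 166.4] 223 ((339.0, 166.5), (9.0, 26.0), 90.0)
purple [373.  179.5] 334 ((373.5, 179.5), (11.0, 29.0), 90.0)
blue [307. 167.] 265 ((307.0, 167.0), (10.0, 26.0), 90.0)
```

```bash
python3 -m pendant '{"series":[{"fingers":1,"tx":-0.8,"ty":0,"tz":-2,"yaw":0},{"fingers":1,"tx":-1.6,"ty":0,"tz":-4,"yaw":0},{"fingers":1,"tx":-2.4,"ty":0,"tz":-6,"yaw":0},{"fingers":1,"tx":-3.2,"ty":0,"tz":-8,"yaw":0},{"fingers":1,"tx":-4,"ty":0,"tz":-10,"yaw":0},{"fingers":1,"tx":-4.4,"ty":0,"tz":-12,"yaw":0},{"fingers":1,"tx":-4.4,"ty":0,"tz":-12,"yaw":0}]}'; python3 st.py
python3 -m pendant '{"series":[{"fingers":1,"tx":-1,"ty":0,"tz":-3,"yaw":0},{"fingers":1,"tx":-2,"ty":0,"tz":-6,"yaw":0},{"fingers":1,"tx":-2.5,"ty":0,"tz":-9,"yaw":0},{"fingers":1,"tx":-3,"ty":0,"tz":-12,"yaw":0},{"fingers":1,"tx":-3,"ty":0,"tz":-16,"yaw":0},{"fingers":1,"tx":-3,"ty":0,"tz":-20,"yaw":0},{"fingers":1,"tx":-3,"ty":0,"tz":-24,"yaw":0},{"fingers":1,"tx":-3,"ty":0,"tz":-28,"yaw":0},{"fingers":1,"tx":-3,"ty":0,"tz":-32,"yaw":0},{"fingers":1,"tx":-3,"ty":0,"tz":-36,"yaw":0},{"fingers":1,"tx":-3,"ty":0,"tz":-40,"yaw":0},{"fingers":1,"tx":-3,"ty":0,"tz":-40,"yaw":0}]}'; python3 st.py
```

```text
t: 15.1
position: [0.5209, -0.2462, 0.2817]
eef_rot: [0.138, 0.99, -0.0, 0.0]
force: [-0.5, -0.5, -3.0]
width: 0.0057
grip_force: 78.6
15.25 [ 0.5208 -0.2462  0.2815] [2.e-05 1.e-05 5.e-05] F [-0.73 -0.89 -2.41] T [0.09 0.07 0.01] tip->mid [-6.37 -0.06 34.06] L -29.47 n 18.11 hookx -0.962
t: 16.45
position: [0.5238, -0.2471, 0.322]
eef_rot: [0.138, 0.99, -0.0, 0.001]
force: [-0.6, 0.3, -2.8]
width: 0.0054
grip_force: 78.6
16.6 [ 0.5236 -0.2469  0.3214] [1.0e-04 4.0e-05 1.7e-04] F [-0.66 -0.89 -2.22] T [ 0.03  0.15 -0.  ] tip->mid [-3.59 -0.11 74.01] L -57.17 n 46.93 hookx -0.962
```

```bash
python3 -m pendant '{"series":[{"fingers":1,"tx":0,"ty":0,"tz":-5,"yaw":0},{"fingers":1,"tx":1,"ty":3,"tz":-15,"yaw":0},{"fingers":1,"tx":4,"ty":9,"tz":-25,"yaw":0},{"fingers":1,"tx":8,"ty":18,"tz":-33,"yaw":0},{"fingers":1,"tx":13,"ty":30,"tz":-38,"yaw":0},{"fingers":1,"tx":19,"ty":44,"tz":-40,"yaw":0},{"fingers":1,"tx":25,"ty":60,"tz":-40,"yaw":-0.02},{"fingers":1,"tx":31,"ty":77,"tz":-40,"yaw":-0.04},{"fingers":1,"tx":37,"ty":94,"tz":-40,"yaw":-0.06},{"fingers":1,"tx":43,"ty":111,"tz":-40,"yaw":-0.08},{"fingers":1,"tx":49,"ty":128,"tz":-40,"yaw":-0.1},{"fingers":1,"tx":55,"ty":145,"tz":-40,"yaw":-0.12}]}'
python3 - <<'E'
from h import *
o=bot.observe();M=R.from_quat(o["eef_rot"]).as_matrix();print(o["position"],o["force"],(M.T@(np.array([.508,.15,.3615])-o["position"])*1e3).round(1),np.degrees(np.arctan2(M[1,1],M[0,1]))-90)
E
```

```text
t: 17.8
position: [0.5103, -0.0908, 0.3614]
eef_rot: [0.078, 0.997, -0.0, -0.0]
force: [-0.9, 0.6, -3.7]
width: 0.0055
grip_force: 78.6
[ 0.51025894 -0.09082326  0.36137355] [-0.91744085  0.619993   -3.67669736] [ 3.960e+01  2.376e+02 -1.000e-01] -8.934259892053845
```

```bash
python3 -m pendant '{"series":[{"fingers":1,"tx":3,"ty":17,"tz":0,"yaw":-0.02},{"fingers":1,"tx":6,"ty":36,"tz":0,"yaw":-0.04},{"fingers":1,"tx":9,"ty":57,"tz":0,"yaw":-0.06},{"fingers":1,"tx":13,"ty":79,"tz":0,"yaw":-0.08},{"fingers":1,"tx":17,"ty":102,"tz":0,"yaw":-0.1},{"fingers":1,"tx":21,"ty":125,"tz":0,"yaw":-0.12},{"fingers":1,"tx":25,"ty":148,"tz":0,"yaw":-0.14},{"fingers":1,"tx":28,"ty":170,"tz":0,"yaw":-0.16},{"fingers":1,"tx":31,"ty":190,"tz":0,"yaw":-0.18},{"fingers":1,"tx":34,"ty":208,"tz":0,"yaw":-0.2},{"fingers":1,"tx":37,"ty":222,"tz":0,"yaw":-0.22},{"fingers":1,"tx":39,"ty":231,"tz":0,"yaw":-0.239}]}'
python3 -m pendant '{"series":[{"fingers":1,"tx":0,"ty":3,"tz":0,"yaw":0},{"fingers":1,"tx":0,"ty":4,"tz":0,"yaw":0},{"fingers":1,"tx":0,"ty":4,"tz":0,"yaw":0},{"fingers":1,"tx":0,"ty":4,"tz":0,"yaw":0},{"fingers":1,"tx":0,"ty":4,"tz":0,"yaw":0},{"fingers":1,"tx":0,"ty":4,"tz":0,"yaw":0},{"fingers":1,"tx":0,"ty":4,"tz":0,"yaw":0},{"fingers":1,"tx":0,"ty":4,"tz":0,"yaw":0}]}'
cat > st2.py <<'E'
from h import *
s=snap("wrist");o=bot.observe();M=R.from_quat(o["eef_rot"]).as_matrix()
y=o["position"][1]
print(round(o["t"],2),o["position"].round(4),"F",o["force"].round(2),"T",o["ft_torque"].round(2),"yaw",round(np.degrees(np.arctan2(M[1,1],M[0,1]))-90,2))
b=np.array([.5783-.0835*(y-.1),y,.27]);print("bar in tool",(M.T@(b-o["position"])*1e3).round(1))
a=s["img"]
m=cv2.cvtColor(a,cv2.COLOR_RGB2HSV).astype(int);k=((m[...,0]<6)|(m[...,0]>172))&(m[...,1]>170)&(m[...,2]>90);k[:,:300]=0;k[:,356:]=0;k[:190]=0;k[260:]=0
yy,x=np.nonzero(k);print("tip",[(r,x[yy==r].min(),x[yy==r].max(),a[r,328,0]) for r in range(yy.min(),yy.min()+14,2)])
for n,f in(("green",(m[...,0]>45)&(m[...,0]<80)&(m[...,1]>120)),("purple",(m[...,0]>135)&(m[...,0]<165)&(m[...,1]>80)),("blue",(m[...,0]>100)&(m[...,0]<125)&(m[...,1]>110))):
    n_,l,st,c=cv2.connectedComponentsWithStats(f.astype(np.uint8))
    if n_>1: i=1+np.argmax(st[1:,4]);print(n,c[i].round(1),st[i])
E
python3 st2.py; python3 st2.py
```

```text
t: 19.0
position: [0.5081, 0.1431, 0.3613]
eef_rot: [-0.042, 0.999, -0.0, -0.0]
force: [0.6, -0.0, -3.2]
width: 0.0052
grip_force: 78.6
t: 19.8
position: [0.5079, 0.1458, 0.3614]
eef_rot: [-0.041, 0.999, -0.0, -0.0]
force: [0.4, 0.6, -3.3]
width: 0.0051
grip_force: 78.6
19.85 [0.5079 0.1458 0.3614] F [ 0.36 -0.69 -3.6 ] T [-0.01 -0.02  0.  ] yaw 4.65
bar in tool [-66.3  -5.4  91.4]
19.9 [0.5079 0.1458 0.3614] F [ 0.45  0.66 -3.47] T [-0.   -0.01  0.02] yaw 4.65
bar in tool [-66.3  -5.4  91.4]Traceback (most recent call last):
  File "st2.py", line 8, in <module>
    yy,x=np.nonzero(k);print("tip",[(r,x[yy==r].min(),x[yy==r].max(),a[r,328,0]) for r in range(yy.min(),yy.min()+14,2)])
                                       ~~~~~~~~~~~~^^
    return umr_minimum(a, axis, None, out, keepdims, initial, where)
ValueError: zero-size array to reduction operation minimum which has no identity
Traceback (most recent call last):
  File "st2.py", line 8, in <module>
    yy,x=np.nonzero(k);print("tip",[(r,x[yy==r].min(),x[yy==r].max(),a[r,328,0]) for r in range(yy.min(),yy.min()+14,2)])
                                       ~~~~~~~~~~~~^^
ValueError: zero-size array to reduction operation minimum which has no identity
```

```bash
python3 - <<'E'
from h import *
s=snap("wrist");a=s["img"];m=cv2.cvtColor(a,cv2.COLOR_RGB2HSV).astype(int)
k=((m[...,0]<8)|(m[...,0]>170))&(m[...,1]>150)&(m[...,2]>40);n,l,st,c=cv2.connectedComponentsWithStats(k.astype(np.uint8))
print([(tuple(q),tuple(p.round())) for q,p in zip(st[1:],c[1:]) if q[4]>25])
for r in range(130,350,8): print(r,[tuple(a[r,x]) for x in(300,316,328,340,356)])
E
```

```text
[((np.int32(340), np.int32(194), np.int32(26), np.int32(11), np.int32(77)), (np.float64(352.0), np.float64(199.0))), ((np.int32(324), np.int32(211), np.int32(11), np.int32(25), np.int32(220)), (np.float64(328.0), np.float64(222.0))), ((np.int32(318), np.int32(238), np.int32(20), np.int32(108), np.int32(1707)), (np.float64(328.0), np.float64(288.0)))]
130 [(np.uint8(191), np.uint8(130), np.uint8(69)), (np.uint8(190), np.uint8(130), np.uint8(72)), (np.uint8(190), np.uint8(133), np.uint8(73)), (np.uint8(188), np.uint8(130), np.uint8(70)), (np.uint8(192), np.uint8(131), np.uint8(68))]
138 [(np.uint8(127), np.uint8(85), np.uint8(48)), (np.uint8(194), np.uint8(136), np.uint8(75)), (np.uint8(199), np.uint8(139), np.uint8(76)), (np.uint8(199), np.uint8(142), np.uint8(74)), (np.uint8(204), np.uint8(143), np.uint8(79))]
146 [(np.uint8(134), np.uint8(88), np.uint8(50)), (np.uint8(130), np.uint8(85), np.uint8(46)), (np.uint8(123), np.uint8(78), np.uint8(45)), (np.uint8(190), np.uint8(130), np.uint8(70)), (np.uint8(193), np.uint8(135), np.uint8(76))]
154 [(np.uint8(124), np.uint8(83), np.uint8(47
[... 5065 characters left out ...]
(43), np.uint8(39))]
330 [(np.uint8(64), np.uint8(46), np.uint8(41)), (np.uint8(59), np.uint8(46), np.uint8(43)), (np.uint8(141), np.uint8(37), np.uint8(27)), (np.uint8(70), np.uint8(59), np.uint8(54)), (np.uint8(62), np.uint8(44), np.uint8(36))]
338 [(np.uint8(57), np.uint8(44), np.uint8(35)), (np.uint8(61), np.uint8(47), np.uint8(39)), (np.uint8(217), np.uint8(43), np.uint8(29)), (np.uint8(58), np.uint8(46), np.uint8(42)), (np.uint8(58), np.uint8(47), np.uint8(42))]
346 [(np.uint8(54), np.uint8(44), np.uint8(39)), (np.uint8(55), np.uint8(43), np.uint8(39)), (np.uint8(232), np.uint8(219), np.uint8(202)), (np.uint8(55), np.uint8(42), np.uint8(38)), (np.uint8(56), np.uint8(45), np.uint8(36))]
```

```bash
sed -i 's/>170)&(m\[...,2\]>90)/>150)\&(m[...,2]>90)/' st2.py
python3 -m pendant '{"series":[{"fingers":1,"tx":0,"ty":0,"tz":5,"yaw":0},{"fingers":1,"tx":0,"ty":0,"tz":15,"yaw":0},{"fingers":1,"tx":0,"ty":0,"tz":27,"yaw":0},{"fingers":1,"tx":0,"ty":0,"tz":39,"yaw":0},{"fingers":1,"tx":0,"ty":0,"tz":48,"yaw":0},{"fingers":1,"tx":0,"ty":0,"tz":51,"yaw":0},{"fingers":1,"tx":0,"ty":0,"tz":51,"yaw":0},{"fingers":1,"tx":0,"ty":0,"tz":51,"yaw":0}]}';python3 st2.py
python3 -m pendant '{"series":[{"fingers":1,"tx":-2,"ty":0,"tz":0,"yaw":0},{"fingers":1,"tx":-6,"ty":0,"tz":0,"yaw":0},{"fingers":1,"tx":-12,"ty":0,"tz":0,"yaw":0},{"fingers":1,"tx":-20,"ty":0,"tz":0,"yaw":0},{"fingers":1,"tx":-29,"ty":0,"tz":0,"yaw":0},{"fingers":1,"tx":-38,"ty":0,"tz":0,"yaw":0},{"fingers":1,"tx":-47,"ty":0,"tz":0,"yaw":0},{"fingers":1,"tx":-55,"ty":0,"tz":0,"yaw":0},{"fingers":1,"tx":-61,"ty":0,"tz":0,"yaw":0},{"fingers":1,"tx":-65,"ty":0,"tz":0,"yaw":0},{"fingers":1,"tx":-66,"ty":0,"tz":0,"yaw":0},{"fingers":1,"tx":-66,"ty":0,"tz":0,"yaw":0}]}';python3 st2.py
```

```text
t: 20.75
position: [0.5081, 0.1459, 0.3107]
eef_rot: [-0.041, 0.999, 0.0, 0.0]
force: [-0.2, -0.8, -2.6]
width: 0.0054
grip_force: 78.5
20.8 [0.5081 0.1459 0.3108] F [-0.07 -0.89 -2.21] T [-0.   -0.01  0.  ] yaw 4.65
bar in tool [-66.1  -5.4  40.8]
t: 22.0
position: [0.5737, 0.1512, 0.3104]
eef_rot: [-0.041, 0.999, -0.0, -0.0]
force: [0.1, -1.0, -4.1]
width: 0.0057
grip_force: 78.6
22.05 [0.5735 0.1512 0.3104] F [ 0.46 -0.35 -3.38] T [ 0.06 -0.04 -0.01] yaw 4.65
bar in tool [-0.5 -0.  40.4]Traceback (most recent call last):
  File "st2.py", line 8, in <module>
    yy,x=np.nonzero(k);print("tip",[(r,x[yy==r].min(),x[yy==r].max(),a[r,328,0]) for r in range(yy.min(),yy.min()+14,2)])
                                       ~~~~~~~~~~~~^^
    return umr_minimum(a, axis, None, out, keepdims, initial, where)
ValueError: zero-size array to reduction operation minimum which has no identity
Traceback (most recent call last):
  File "st2.py", line 8, in <module>
    yy,x=np.nonzero(k);print("tip",[(r,x[yy==r].min(),x[yy==r].max(),a[r,328,0]) for r in range(yy.min(),yy.min()+14,2)])
                                       ~~~~~~~~~~~~^^
ValueError: zero-size array to reduction operation minimum which has no identity
```

```bash
python3 -m pendant '{"series":[{"fingers":1,"tx":0.3,"ty":0,"tz":2,"yaw":0},{"fingers":1,"tx":0.3,"ty":0,"tz":4,"yaw":0},{"fingers":1,"tx":0.3,"ty":0,"tz":6,"yaw":0},{"fingers":1,"tx":0.3,"ty":0,"tz":8,"yaw":0},{"fingers":1,"tx":0.3,"ty":0,"tz":10,"yaw":0},{"fingers":1,"tx":0.3,"ty":0,"tz":11.5,"yaw":0},{"fingers":1,"tx":0.3,"ty":0,"tz":12.5,"yaw":0},{"fingers":1,"tx":0.3,"ty":0,"tz":13.5,"yaw":0},{"fingers":1,"tx":0.3,"ty":0,"tz":14.5,"yaw":0},{"fingers":1,"tx":0.3,"ty":0,"tz":14.5,"yaw":0},{"fingers":1,"tx":0.3,"ty":0,"tz":14.5,"yaw":0}]}';python3 st2.py 2>/dev/null; python3 st2.py 2>/dev/null
```

```text
t: 23.15
position: [0.5735, 0.1511, 0.296]
eef_rot: [-0.041, 0.999, 0.0, 0.0]
force: [0.3, -0.6, -0.6]
width: 0.0052
grip_force: 78.8
23.2 [0.5734 0.1511 0.296 ] F [-0.93  0.23 -0.73] T [-0.03  0.06  0.02] yaw 4.65
bar in tool [-0.6 -0.  26. ]
23.25 [0.5734 0.1512 0.296 ] F [-1.01 -0.12 -0.41] T [-0.01  0.12 -0.01] yaw 4.65
bar in tool [-0.6 -0.  26. ]
```

```bash
python3 -m pendant '{"series":[{"fingers":1,"tx":0,"ty":0,"tz":0.5,"yaw":0},{"fingers":1,"tx":0,"ty":0,"tz":0.5,"yaw":0},{"fingers":1,"tx":0,"ty":0,"tz":0.5,"yaw":0},{"fingers":1,"tx":0,"ty":0,"tz":0.5,"yaw":0},{"fingers":1,"tx":0,"ty":0,"tz":0.5,"yaw":0},{"fingers":1,"tx":0,"ty":0,"tz":0.5,"yaw":0},{"fingers":1,"tx":0,"ty":0,"tz":0.5,"yaw":0},{"fingers":1,"tx":0,"ty":0,"tz":0.5,"yaw":0}]}' 20; python3 st2.py 2>/dev/null
python3 -m pendant '{"series":[{"fingers":0.85,"tx":0,"ty":0,"tz":0.5,"yaw":0},{"fingers":0.8,"tx":0,"ty":0,"tz":0.5,"yaw":0},{"fingers":0.75,"tx":0,"ty":0,"tz":0.5,"yaw":0},{"fingers":0.7,"tx":0,"ty":0,"tz":0.5,"yaw":0},{"fingers":0.6,"tx":0,"ty":0,"tz":0.5,"yaw":0},{"fingers":0.5,"tx":0,"ty":0,"tz":0,"yaw":0},{"fingers":0.4,"tx":0,"ty":0,"tz":0,"yaw":0},{"fingers":0.4,"tx":0,"ty":0,"tz":0,"yaw":0}]}'; python3 st2.py 2>/dev/null
```

```text
t: 24.05
position: [0.5735, 0.1512, 0.2959]
eef_rot: [-0.041, 0.999, 0.0, 0.0]
force: [-2.3, -0.1, 4.7]
width: 0.0051
grip_force: 79.6
24.1 [0.5735 0.1511 0.2959] F [-3.32 -0.45  6.21] T [-0.13  0.54  0.01] yaw 4.65
bar in tool [-0.5 -0.  25.9]
t: 24.9
position: [0.5734, 0.1512, 0.2954]
eef_rot: [-0.041, 0.999, 0.0, 0.0]
force: [0.3, -0.2, -0.4]
width: 0.0515
grip_force: 0.0
24.95 [0.5734 0.1511 0.2954] F [-0.01  0.13  0.35] T [ 0.   -0.05 -0.01] yaw 4.65
bar in tool [-0.6 -0.1 25.4]
```

Released. I'll back away upward and let the swing die out.

```bash
python3 -m pendant '{"series":[{"fingers":0.4,"tx":0,"ty":0,"tz":-10,"yaw":0},{"fingers":0.4,"tx":0,"ty":0,"tz":-30,"yaw":0},{"fingers":0.4,"tx":0,"ty":0,"tz":-60,"yaw":0},{"fingers":0.4,"tx":0,"ty":0,"tz":-90,"yaw":0},{"fingers":0.4,"tx":0,"ty":0,"tz":-100,"yaw":0},{"fingers":0.4,"tx":0,"ty":0,"tz":-100,"yaw":0},{"fingers":0.4,"tx":0,"ty":0,"tz":-100,"yaw":0},{"fingers":0.4,"tx":0,"ty":0,"tz":-100,"yaw":0},{"fingers":0.4,"tx":0,"ty":0,"tz":-100,"yaw":0},{"fingers":0.4,"tx":0,"ty":0,"tz":-100,"yaw":0},{"fingers":0.4,"tx":0,"ty":0,"tz":-100,"yaw":0},{"fingers":0.4,"tx":0,"ty":0,"tz":-100,"yaw":0}]}'
cat > sw.py <<'E'
from h import *
import pickle,sys
for j in range(6):
    s=snap("wrist");m=cv2.cvtColor(s["img"],cv2.COLOR_RGB2HSV).astype(int);r=[]
    for n,f in(("g",(m[...,0]>40)&(m[...,0]<80)&(m[...,1]>110)),("p",(m[...,0]>150)&(m[...,0]<172)&(m[...,1]>70)&(m[...,2]>60)),("b",(m[...,0]>100)&(m[...,0]<125)&(m[...,1]>90)),("red",((m[...,0]<8)|(m[...,0]>172))&(m[...,1]>150)&(m[...,2]>90))):
        n_,l,st,c=cv2.connectedComponentsWithStats(f.astype(np.uint8))
        if n_>1: i=1+np.argmax(st[1:,4]);r.append((n,c[i].round(1).tolist(),st[i].tolist()))
    print(r if j in(0,5) else [q[:2] for q in r])
E
python3 sw.py
```

```text
t: 26.15
position: [0.5734, 0.1512, 0.3953]
eef_rot: [-0.041, 0.999, -0.0, -0.0]
force: [-0.3, 0.6, -0.4]
width: 0.0514
grip_force: 0.0
[('g', [636.0, 118.5], [632, 115, 8, 10, 50]), ('p', [350.0, 189.2], [340, 185, 21, 9, 44]), ('b', [303.9, 205.5], [295, 202, 18, 8, 24]), ('red', [327.7, 233.3], [322, 193, 12, 78, 842])]
[('g', [636.0, 118.5]), ('p', [350.0, 189.2]), ('b', [303.6, 205.6]), ('red', [327.7, 233.4])]
[('g', [636.1, 118.6]), ('p', [350.1, 189.1]), ('b', [303.6, 205.6]), ('red', [327.7, 233.4])]
[('g', [636.1, 118.5]), ('p', [350.1, 189.1]), ('b', [303.6, 205.6]), ('red', [327.7, 233.3])]
[('g', [636.1, 118.5]), ('p', [350.2, 189.1]), ('b', [303.6, 205.6]), ('red', [327.7, 233.3])]
[('g', [636.1, 118.5], [632, 115, 8, 10, 51]), ('p', [350.2, 189.1], [340, 185, 21, 9, 45]), ('b', [303.6, 205.6], [295, 202, 18, 8, 25]), ('red', [327.7, 233.2], [322, 193, 12, 78, 845])]
```

```bash
python3 - <<'E'
from h import *
import pickle
S=pickle.load(open("S0.pkl","rb"))["scene"];s=snap("scene")
print(proj(s,[[.574,.151,.276],[.574,.151,.28],[.574,.151,.162],[.574,.151,.138],[.574,.151,.034]]).round(1).tolist())
d=np.abs(s["img"].astype(int)-S["img"]).max(2);m=cv2.cvtColor(s["img"],cv2.COLOR_RGB2HSV).astype(int)
k=((m[...,1]<75)&(d>40)).astype(np.uint8);k[:,:340]=0;k[:,440:]=0;k[:290]=0;k=cv2.morphologyEx(k,cv2.MORPH_OPEN,np.ones((3,3)))
n,l,st,c=cv2.connectedComponentsWithStats(k)
for i in np.argsort(-st[1:,4])[:3]+1:
    q=max(cv2.findContours((l==i).astype(np.uint8),0,2)[0],key=len);print(st[i],cv2.approxPolyDP(cv2.convexHull(q),2.5,True).reshape(-1,2).tolist())
y=proj(s,[[.574,.151,.138],[.574,.151,.034]]);print(y)
r=((m[...,0]<6)|(m[...,0]>172))&(m[...,1]>150)&(m[...,2]>80);r[:,:360]=0;r[:,430:]=0;yy,xx=np.nonzero(r);print("red",xx.min(),xx.max(),yy.min(),yy.max())
E
```

```text
[[378.3, 260.4], [378.4, 258.5], [375.2, 310.6], [374.6, 320.3], [372.3, 359.7]]
[368 328  29  40 521] [[378, 328], [393, 336], [396, 346], [389, 367], [368, 359], [368, 345]]
[354 308  13  19 145] [[356, 308], [364, 312], [366, 326], [354, 322]]
[388 326  14  12  84] [[389, 326], [401, 331], [399, 337], [388, 331]]
[[374.6458078  320.31723171]
 [372.26367895 359.65563679]]
red 366 389 252 313
```

The hook hangs quietly and the scene extents match what was predicted. I'll check the plate's tilt with a wrist stereo pair of its coloured patches.

```bash
cat > pt.py <<'E'
from h import *
def patches(s):
    m=cv2.cvtColor(s["img"],cv2.COLOR_RGB2HSV).astype(int);H,Sa,V=m[...,0],m[...,1],m[...,2];o={}
    for n,f in(("green",(H>45)&(H<80)&(Sa>110)),("blue",(H>105)&(H<125)&(Sa>120)),("red",((H<6)|(H>173))&(Sa>150)&(V>70)),("purple",(H>140)&(H<170)&(Sa>90)),("yellow",(H>22)&(H<32)&(Sa>170)&(V>110))):
        k=f.astype(np.uint8);k[280:]=0
        n_,l,st,c=cv2.connectedComponentsWithStats(k);o[n]=[(c[i].round(1).tolist(),st[i].tolist()) for i in np.argsort(-st[1:,4])[:3]+1 if st[i][4]>15]
    return o
E
python3 -m pendant '{"series":[{"fingers":0.4,"tx":30,"ty":25,"tz":0,"yaw":0},{"fingers":0.4,"tx":70,"ty":50,"tz":0,"yaw":0},{"fingers":0.4,"tx":100,"ty":60,"tz":0,"yaw":0},{"fingers":0.4,"tx":110,"ty":60,"tz":0,"yaw":0},{"fingers":0.4,"tx":110,"ty":60,"tz":0,"yaw":0},{"fingers":0.4,"tx":110,"ty":60,"tz":0,"yaw":0}]}' >/dev/null
python3 -c "
from pt import *
import pickle
s=snap('wrist');pickle.dump(s,open('p1.pkl','wb'));print(patches(s),bot.observe()['position'])"
python3 -m pendant '{"series":[{"fingers":0.4,"tx":0,"ty":-40,"tz":0,"yaw":0},{"fingers":0.4,"tx":0,"ty":-80,"tz":0,"yaw":0},{"fingers":0.4,"tx":0,"ty":-110,"tz":0,"yaw":0},{"fingers":0.4,"tx":0,"ty":-120,"tz":0,"yaw":0},{"fingers":0.4,"tx":0,"ty":-120,"tz":0,"yaw":0},{"fingers":0.4,"tx":0,"ty":-120,"tz":0,"yaw":0}]}' >/dev/null
python3 -c "
from pt import *
import pickle
s=snap('wrist');pickle.dump(s,open('p2.pkl','wb'));print(patches(s),bot.observe()['position'])"
```

```text
{'green': [([607.9, 217.4], [574, 193, 66, 49, 380]), ([282.3, 275.2], [274, 271, 17, 9, 60])], 'blue': [], 'red': [([302.2, 267.0], [294, 262, 18, 10, 56])], 'purple': [([303.3, 271.7], [295, 267, 18, 11, 75])], 'yellow': []} [0.45982032 0.20162423 0.3953989 ]
{'green': [([368.4, 275.6], [359, 271, 19, 9, 78])], 'blue': [], 'red': [([387.8, 267.6], [379, 263, 19, 10, 81]), ([19.2, 273.9], [8, 271, 22, 9, 27])], 'purple': [([393.4, 272.2], [383, 267, 22, 11, 105])], 'yellow': []} [0.46884684 0.08351955 0.39519916]
```

```bash
sed -i 's/k\[280:\]=0/pass/' pt.py; python3 - <<'E'
from pt import *
import pickle
a,b=[pickle.load(open(f,"rb")) for f in("p1.pkl","p2.pkl")]
A,B=patches(a),patches(b);P={}
for n in A:
    best=None
    for p,_ in A[n]:
        for q,_ in B[n]:
            x,e=tri(ray(a,p),ray(b,q))
            if np.linalg.norm(x-[.565,.15,.09])<.075 and e[0]<.004 and (best is None or e[0]<best[1]): best=(x,e[0],p,q)
    P[n]=best;print(n,best)
r,p,g,bl=[P[k][0] if P[k] else None for k in("red","purple","green","blue")]
v=p-r;print("down col tilt",v,np.degrees(np.arccos(abs(v[2])/np.linalg.norm(v))))
if bl is not None:
    u=r-bl;print("row",u,np.degrees(np.arcsin(u[2]/np.linalg.norm(u))))
u=r-g;print("row rg",u,np.degrees(np.arcsin(u[2]/np.linalg.norm(u))))
E
```

```text
green (array([0.57375471, 0.14776627, 0.07247459]), np.float64(4.2431432392772826e-05), [282.0, 275.4], [368.0, 276.0])
blue None
red None
purple (array([0.55833769, 0.17755572, 0.09141701]), np.float64(4.1306096806167555e-05), [303.3, 271.7], [393.4, 272.2])
yellow NoneTraceback (most recent call last):
  File "<stdin>", line 13, in <module>
TypeError: unsupported operand type(s) for -: 'float' and 'NoneType'
```

```bash
python3 - <<'E'
from h import *
import pickle
a,b=[pickle.load(open(f,"rb")) for f in("p1.pkl","p2.pkl")]
r=tri(ray(a,(302.2,267.0)),ray(b,(387.8,267.6)));p,_=tri(ray(a,(303.3,271.7)),ray(b,(393.4,272.2)));g,_=tri(ray(a,(282,275.4)),ray(b,(368,276)))
print(r,p,g)
v=p-r[0];print(v,"tilt",np.degrees(np.arccos(v[2]/np.linalg.norm(v))))
u=r[0]-g;print(u,np.degrees(np.arcsin(u[2]/np.linalg.norm(u))))
E
```

```text
(array([0.56125457, 0.17457491, 0.06700363]), [np.float64(3.644849814833564e-05), np.float64(3.644849814822002e-05)]) [0.55833769 0.17755572 0.09141701] [0.57375471 0.14776627 0.07247459]
[-0.00291688  0.00298081  0.02441337] tilt 9.694269028038569
[-0.01250014  0.02680864 -0.00547096] -10.478820771714963
```

The plate's tilt is about 10°, within the limit, and everything is still. Handing in.

```bash
python3 -c "
from station import bot
print(bot.finish_job())"
```

```text
the job is handed in; nothing more can be done
None
```

The job is handed in: the hook with the plate hangs still on the crossbar between the posts, the plate tilted about 10° and the gripper clear; the hand-in call returned no verdict.

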